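# Clear the slate and set out the great seal replica

## Task

Take the scraper block and wipe every loose plaster chip off the slate and down the chute into the walnut tray, without the fingers touching the chips, then stand the scraper back upright on the middle of its cork pad. Then lay the resin seal replica flat on the cleared slate, centred in the brass ring with its lug facing the brass pointer and let go; at any time, drop each pitted reject cast into the open tin skippet. Leave the closed skippet and the green wax seal where they are.

Things in the scene. Friction and masses are not known exactly. Their poses are not given: they have to be found in the camera images.
- shelf: Fixed slate-topped shelf. Origin at table height under the slate's centre; x runs to the chute, y across. Slate top: 70 mm above the table, x from -135 to +135 mm, 210 mm clear across. Beech rails 8 mm thick, 16 mm high on both long edges (inner faces y = +/-105 mm) and the -x end (inner face x = -127 mm). The +x end is open onto the chute.
- tray (a point): Centre of the walnut tray's inner floor, 250 mm along the shelf's +x, 6 mm above the table. Inside 168 mm (x) by 224 mm (y), walls 30 mm high. The beech chute, as wide as the slate and with side walls, falls at 45 degrees from the slate's edge (shelf x = +135 mm) to x = +184 mm, over the tray.
- seat (a point): Centre of the brass ring (116 mm across) inlaid flush in the slate: on the slate's top, in the middle of the slate.
- mark (a point): Point on the slate at the foot of the +y rail, below the tip of the small brass pointer on that rail, which points at the ring's centre; 105 mm along the shelf's +y from the seat.
- aim (a point): Point on the slate 62 mm from the ring's centre toward the brass pointer: where the replica's lug hole comes to lie.
- pad: Fixed cork pad on the table, 140 x 56 x 6 mm, long side along its x; origin at the centre of its underside. The scraper stands on it at the start.
- scraper: Scraper block, loose, upright: a beech blade block 120 mm (its x) x 30 mm (its y) x 28 mm high with a straight steel-edged foot, and above it a walnut grip 66 mm (x) x 24 mm (y), from 28 to 74 mm above the foot. Origin at the centre of the foot's underside. About 0.2 kg. Pinch the grip across its 24 mm.
- replica: Ivory-coloured resin replica of a great seal, loose, lying face down: disc 100 mm across, 12 mm thick; on its back a ridge handle 60 mm (its x) x 18 mm (its y), from 12 to 48 mm above the underside; a lug 18 mm wide, 10 mm thick, with a dark spot, sticks out 20 mm beyond the rim along its +x. Origin at the centre of the underside.
- lug (a point): Centre of the lug of the replica (the dark hole spot), at underside height, 62 mm along the replica's +x from its centre.
- skippet: The open round tin skippet, cork-lined, loose: outside 132 mm across, inside 124 mm, 48 mm high, floor 5 mm thick. Origin at the centre of its underside.
- shut_skippet: The other tin skippet, closed with its lid: 128 mm across, 54 mm high. Not part of the job. Origin at the centre of its underside.
- green_seal: Green wax seal fragment, about 90 x 70 x 20 mm, lying on the table. Not part of the job.
- chip0: Loose flat chip of plaster on the slate, about 60 x 38 mm and 14 mm thick. Origin at the centre of its underside. May be absent (None): two to five chips are there.
- chip1: Loose flat chip of plaster on the slate, about 60 x 38 mm and 14 mm thick. Origin at the centre of its underside. May be absent (None): two to five chips are there.
- chip2: Loose flat chip of plaster on the slate, about 60 x 38 mm and 14 mm thick. Origin at the centre of its underside. May be absent (None): two to five chips are there.
- chip3: Loose flat chip of plaster on the slate, about 60 x 38 mm and 14 mm thick. Origin at the centre of its underside. May be absent (None): two to five chips are there.
- chip4: Loose flat chip of plaster on the slate, about 60 x 38 mm and 14 mm thick. Origin at the centre of its underside. May be absent (None): two to five chips are there.
- reject0: Rejected cast: plain round resin disc 60 mm across and 18 mm thick with dark pits in its face, lying flat on the table. Origin at the centre of its underside. May be absent (None): two or three are there.
- reject1: Rejected cast: plain round resin disc 60 mm across and 18 mm thick with dark pits in its face, lying flat on the table. Origin at the centre of its underside. May be absent (None): two or three are there.
- reject2: Rejected cast: plain round resin disc 60 mm across and 18 mm thick with dark pits in its face, lying flat on the table. Origin at the centre of its underside. May be absent (None): two or three are there.
There are look-alikes about, which are no part of the job. Leave any orange or pink look-alike of the replica alone.

How it is judged:
By the outcome, as a careful person would: the job done as asked, in the order asked, and still so for the second after the job is handed in, with the robot touching nothing.
Of chip0, chip1, chip2, chip3, chip4 only 2 to 5 are there at a start; the rules pass over those that are not, and their reading is None.
Of reject0, reject1, reject2 only 2 to 3 are there at a start; the rules pass over those that are not, and their reading is None.
At some moment in a run one of replica, skippet, reject0, reject1, reject2, chip0, chip1, chip2, chip3, chip4 may be knocked a few centimetres aside while the robot is not near it.
It also fails if it takes over 210 s, if anything falls off the work surface, if the arm or the gripper's body presses on something with over 40 N, if the wrist force passes 120 N, or if a joint passes its speed limit or range.

## Robot

A 6-joint arm with a two-finger parallel gripper is mounted at the origin on the work surface. World frame = base frame: x ahead of the robot, y to its left, z up, the work surface at z = 0. Lengths are in m, angles in rad, forces in N, time in s.
With the tool pointing down it reaches from about 0.375 to 0.975 m from the base axis. Payload 3.8 kg.
Tool frame: the origin (TCP) lies between the finger pads; the fingertips stand 8 mm ahead of it and the grasp point (between the pads) lies 11 mm behind it (tcp_to_tips is the distance from the TCP to the fingertips, in m); z points along the fingers, y is the line along which they close (so a half turn about z gives the same grasp; the last joint's range is limited). The gripper opens to 85 mm and grips with 20 to 120 N. Pads are 22 mm wide; open, the fingers measure 114 mm over their backs; the gripper's body (76 mm by 85 mm) begins 54 mm behind the grasp point. The pads swing forward as they close: fully open they stand 13 mm farther back than shut.
Start: joints at [1.165, 0.264, 1.604, -0, 1.274, -0.037], TCP at [0.243, 0.63, 0.239] pointing down, gripper open.
Joint ranges: [-2.63, 2.63], [-0.94, 2.18], [0.31, 2.57], [-1.31, 4.45], [0, 2.66], [-2.55, 2.55]. Speed limits (rad/s): [2.57, 2.57, 3.14, 3.14, 3.14, 3.14].

## Interface

Orientations are given as a rotation vector (axis times angle).
In Python, from workcell import * gives the robot as it stands.
- The arm moves only by the tool move_arm, never from a script. Its argument "series" is one flat list of numbers, 7 for each row, row after row: the finger opening in cm, from 0 to 8.54, then the shift along the tool's x, y, z in cm, then the turn, a rotation vector about the tool's x, y, z in degrees. A call has 1 to 5 rows; each row shifts and turns the commanded pose from where the row before left it, along the tool's axes as they then stand; what a row does not reach is not made up. A row lasts 1/8 s, in which the tool goes at most 62.5 mm and 10.7 degrees, less where a joint would pass 70% of its speed; a pose out of reach is approached as far as the arm can. A call is refused whole if a number of a shift passes 6.25 or a number of a turn 10.7, either way. A call with a gripper value outside its range is refused whole. The fingers move at their own pace and stop on an object; "grip_force" is the grip in N (left out, the last holds). Time passes only in rows, so rows that do not move let the fingers close. It gives the time, the measured TCP pose, the force, the opening and the grip force at its end, in the units of the state.
- read_state(): the state, without advancing time (a new reading comes with each control period).
- read_camera(name): name is "side" or "top" or "wrist"; returns the picture (480x640x3 uint8, red, green, blue); there is no depth.
- calibration(name): a dict with "camera_matrix" (3x3 intrinsics, pixels), "k1" (the pictures are not rectified: a ray, as slopes to the right and down, at radius r is drawn at 1 + k1 r^2 times it, then the intrinsics apply), "rvec" (rotation vector, rad) and "tvec" (3), from world to camera coordinates, as OpenCV has them. Camera axes: x right, y down, z forward; pixel columns grow to the right and rows downward; lengths in m; the calibration is good to about 2 mm. A picture is of the moment at which its call begins: read the wrist's pose just before it. calibration takes no time and is no camera call; for the wrist camera it gives the pose at the moment of the call.
- finish_job(): hands the job in; it is judged then, once.
The state is a dict: "time": time; "q": joint angles; "joint_vel": joint speeds; "joint_torque": joint torques, N m; "tool_pos": TCP position; "tcp_rot": TCP orientation; "wrist_force": force on the tool from outside, world axes, zero at the start; "torque": the same for the moment, N m; "width": opening from 0.0 (shut) to 1.0 (fully open); "grip_force": force on a finger pad.
Only numpy, scipy, OpenCV 4.12 (cv2) and the standard library are available. Lean on these libraries where they do the work, as an engineer would, in place of code of your own. Each camera call takes 0.05 s, during which the arm holds its last target. There are 200 camera calls.

## Working session

There is one attempt and no reset: what is moved stays moved. The work goes in short steps, Python scripts to look and compute and a tool call to move; the robot and the scene stay as the last step left them, time stands still between calls to the robot, and variables do not carry over. Pictures are saved under pics/ and viewed, at most 14 in all, crops included, and the job is handed in when it is done.

Besides the shell and the picture viewer there is one more tool, called after ">>>" by a JSON object that holds its "name" and its "arguments", one argument or row to a line. move_arm: Moves the arm, as the interface text tells. Its arguments: {"type":"object","properties":{"series":{"type":"array"},"grip_force":{"type":"number"}},"required":["series"]}

```bash
ls; mkdir -p pics; python3 - <<'E'
from workcell import *
import cv2
s=read_state(); print(s)
for n in ("top","side"):
    im=read_camera(n); cv2.imwrite(f"pics/{n}0.png",im[:,:,::-1]); c=calibration(n); print(n,c)
E
```

```text
pics
{'time': 0.0, 'q': array([ 1.16513433e+00,  2.64724114e-01,  1.60540125e+00, -1.16548173e-06,
        1.27368208e+00, -3.69049160e-02]), 'joint_vel': array([-1.08394184e-03, -1.00453686e-04, -9.30624174e-04, -1.86825479e-03,
        9.50274252e-05, -4.07100812e-04]), 'joint_torque': array([-1.27811461e-03, -5.15122426e+01, -3.67302775e+01, -3.78330569e-04,
        1.29015947e-02, -5.15976115e-07]), 'tool_pos': array([0.24302872, 0.62895946, 0.23796685]), 'tcp_rot': array([-0.57587612, -3.08786534,  0.00339402]), 'wrist_force': array([-0.46266149, -0.42269188,  0.37237884]), 'torque': array([ 0.03729892, -0.02344357,  0.01956045]), 'grip_force': 0.0, 'width': 1.001714545674502}
top {'camera_matrix': array([[517.46570394,   0.        , 312.77852176],
       [  0.        , 517.46570394, 241.80551971],
       [  0.        ,   0.        ,   1.        ]]), 'k1': -0.06837450785496273, 'rvec': array([ 2.18255567, -2.21379576,  0.06120916]), 'tvec': array([0.10070953, 0.53142763, 1.44811129])}
side {'camera_matrix': array([[606.78480351,   0.        , 314.20892175],
       [  0.        , 606.78480351, 236.02953845],
       [  0.        ,   0.        ,   1.        ]]), 'k1': -0.09690072233103085, 'rvec': array([ 2.42741539, -0.22406533,  0.07256109]), 'tvec': array([-0.52701118,  0.19603997,  1.46205897])}
```

View pics/top0.png

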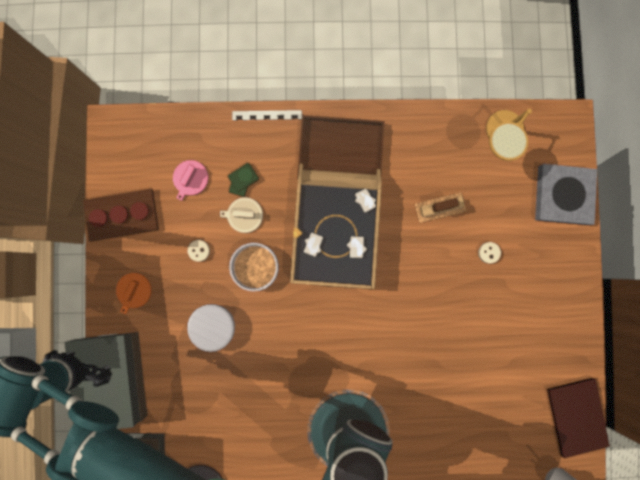

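View pics/side0.png

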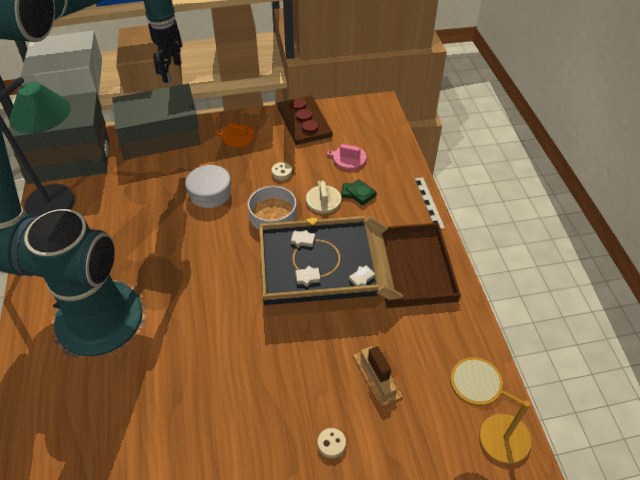

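The top view shows:
- **Shelf:** slate at about (336,235), with three white chips at (366,200), (313,244) and (357,246), and the pointer at (297,233).
- **Replica:** ivory at (244,215), lug at (222,213). The pink one (190,178) and orange one (133,292) are decoys.
- **Skippets:** open at (254,267), closed at (211,328).
- **Rejects:** (199,251) and (489,252).
- **Scraper:** (442,207).

```bash
cat > h.py <<'E'
from workcell import *
import cv2, numpy as np
from scipy.spatial.transform import Rotation as R
def ray(c,uv):
    K=c["camera_matrix"]; uv=np.atleast_2d(np.float64(uv))
    n=cv2.undistortPoints(uv[:,None],K,np.array([c["k1"],0,0,0,0.]))[:,0]
    M=R.from_rotvec(np.ravel(c["rvec"])).as_matrix()
    d=np.c_[n,np.ones(len(n))]@M; o=-M.T@np.ravel(c["tvec"]); return o,d
def toz(c,uv,z):
    o,d=ray(c,uv); return (o+d*((z-o[2])/d[:,2])[:,None])
def proj(c,p):
    return cv2.projectPoints(np.float64(p).reshape(-1,1,3),np.float64(c["rvec"]),np.float64(c["tvec"]),c["camera_matrix"],np.array([c["k1"],0,0,0,0.]))[0][:,0]
def blobs(m,amin=10):
    n,l,s,c=cv2.connectedComponentsWithStats(m.astype(np.uint8)); return [(s[i,4],c[i],l==i) for i in range(1,n) if s[i,4]>=amin]
def go(p,yaw=None):
    """shift (cm, tool axes) of TCP to p, and turn (deg about tool z) so tool y (closing) lies at world angle yaw (mod 180)"""
    s=read_state(); Rt=R.from_rotvec(s["tcp_rot"]); m=Rt.as_matrix()
    print("t",round(s["time"],2),"at",s["tool_pos"].round(4),"z",m[:,2].round(3),"yaw",round(np.degrees(np.arctan2(m[1,1],m[0,1])),2),"q",s["q"].round(2),"F",s["wrist_force"].round(1),"w",round(s["width"],3))
    print("shift",(m.T@(np.array(p)-s["tool_pos"])*100).round(2))
    if yaw is not None:
        d=yaw-np.degrees(np.arctan2(m[1,1],m[0,1])); d=(d+90)%180-90
        print("turn about tool z",round(-d,2),"then q6", round(s["q"][5]-np.radians(d),2),"or",round(s["q"][5]+np.radians(d),2))
E
python3 - <<'E'
from h import *
im=cv2.imread("pics/top0.png"); c=calibration("top"); hsv=cv2.cvtColor(im,cv2.COLOR_BGR2HSV); H,S,V=cv2.split(hsv)
def show(name,m,z,amin=20,roi=None):
    if roi: k=np.zeros(m.shape,bool); k[roi[1]:roi[3],roi[0]:roi[2]]=1; m=m&k
    for a,ct,mm in blobs(m,amin):
        cs=max(cv2.findContours(mm.astype(np.uint8),0,2)[0],key=cv2.contourArea); p=toz(c,cs[:,0].astype(float),z)[:,:2]
        r=cv2.minAreaRect(p.astype(np.float32)); ce,ra=cv2.minEnclosingCircle(p.astype(np.float32))
        print(name,a,ct.round(1),"P",toz(c,ct,z)[0,:2].round(4),"rect",np.round(r[0],4),np.round(r[1],3),round(r[2],1),"circ",np.round(ce,4),round(ra,4))
for n,p in dict(slate=(320,265),ring=(336,215),rail=(378,250),chip=(357,246),rep=(237,205),ridge=(240,215),rej=(489,243),skip=(233,268),grip=(446,206),blade=(430,210),pad=(420,215),cork=(258,267),wood=(440,300)).items(): print(n,hsv[p[1],p[0]])
show("chip",(V>170)&(S<60),0.084,40,(295,180,385,290))
show("replica",(V>150)&(S<110),0.012,40,(215,190,268,240))
show("rej",(V>150)&(S<110),0.018,40,(180,235,215,270)); show("rej",(V>150)&(S<110),0.018,40,(470,235,510,270))
show("slate",(V<90)&(S<110),0.07,300,(285,180,385,290))
show("grip",(V<90),0.08,40,(410,190,475,225))
cv2.imwrite("pics/a.png",cv2.resize(im[150:300,170:370],None,fx=4,fy=4,interpolation=cv2.INTER_CUBIC))
cv2.imwrite("pics/b.png",cv2.resize(im[170:300,285:485],None,fx=4,fy=4,interpolation=cv2.INTER_CUBIC))
E
```

```text
slate [ 0 15 70]
ring [ 17 114 130]
rail [ 13 143 125]
chip [  0   0 232]
rep [ 19  73 219]
ridge [ 19  67 218]
rej [ 19  68 224]
skip [ 12  55 131]
grip [ 12 144  94]
blade [ 17 119 202]
pad [ 14 131 183]
cork [ 15 129 224]
wood [ 12 155 166]
chip 262 [365.  199.9] P [ 0.6408 -0.0492] rect [ 0.6406 -0.0491] [0.056 0.039] 36.7 circ [ 0.6412 -0.0498] 0.0293
chip 262 [312.9 244.2] P [0.5228 0.0934] rect [0.5227 0.094 ] [0.039 0.057] 78.8 circ [0.5224 0.0921] 0.0288
chip 267 [356.2 246.6] P [ 0.5147 -0.023 ] rect [ 0.515  -0.0238] [0.046 0.051] 89.2 circ [ 0.515  -0.0225] 0.029
replica 1075 [243.2 214.5] P [0.6131 0.2893] rect [0.6152 0.2878] [0.111 0.101] 46.7 circ [0.6142 0.2957] 0.0605
rej 366 [197.9 250.7] P [0.5121 0.4174] rect [0.5119 0.4164] [0.056 0.062] 44.4 circ [0.5133 0.4174] 0.0317
rej 393 [489.2 252.2] P [ 0.4958 -0.4073] rect [ 0.4952 -0.4068] [0.064 0.06 ] 89.1 circ [ 0.496  -0.4074] 0.033
slate 4644 [333.2 235.8] P [0.5455 0.0377] rect [0.5498 0.0315] [0.206 0.257] 85.1 circ [0.5495 0.0318] 0.1627
slate 992 [335.2 235.1] P [0.5473 0.0324] rect [0.5471 0.0341] [0.096 0.101] 67.2 circ [0.5451 0.0328] 0.0523
```

View pics/b.png

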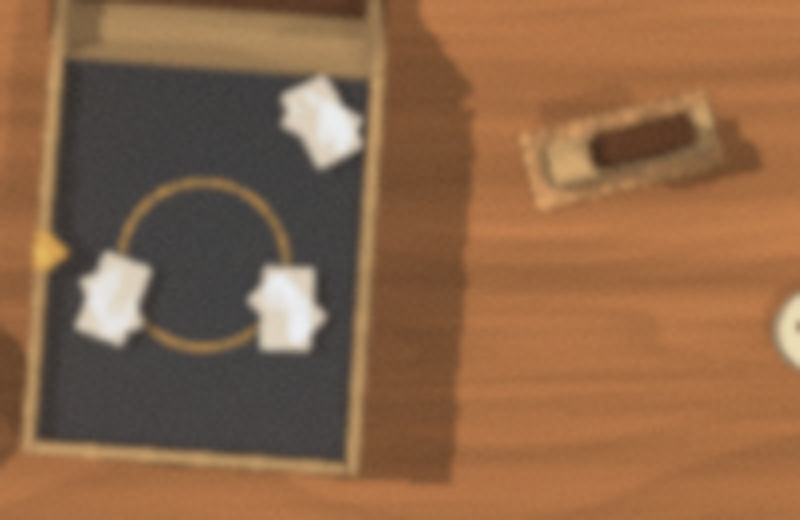

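View pics/a.png

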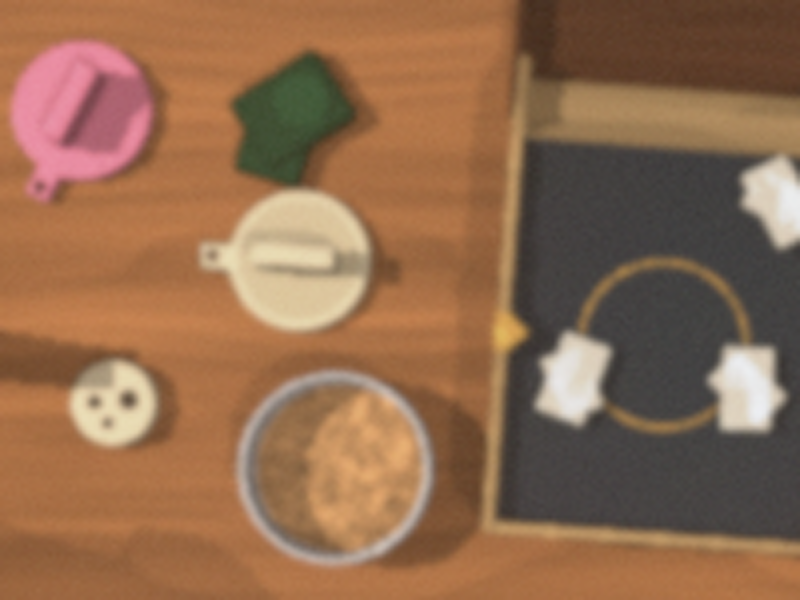

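Candidates for the replica are ivory (243,215), pink (190,178) and orange (133,292). The crop confirms the ivory one, with ridge and lug. The ring centre is at about (335.6,236) and the grip at about (446,205).

```bash
python3 - <<'E'
from h import *
im=cv2.imread("pics/top0.png"); c=calibration("top"); H,S,V=cv2.split(cv2.cvtColor(im,cv2.COLOR_BGR2HSV))
def roi(m,x0,y0,x1,y1): k=np.zeros(m.shape,bool); k[y0:y1,x0:x1]=1; return m&k
def pts(m): y,x=np.nonzero(m); return np.c_[x,y].astype(float)
def circ(p):
    A=np.c_[2*p,np.ones(len(p))]; b=(p**2).sum(1)
    for _ in range(5):
        s=np.linalg.lstsq(A,b,rcond=None)[0]; r=np.sqrt(s[2]+s[0]**2+s[1]**2); e=abs(np.hypot(*(p-s[:2]).T)-r); k=e<max(2.5*np.median(e),.002); p,A,b=p[k],A[k],b[k]
    return s[:2].round(4),r.round(4),len(p)
print("ring",circ(toz(c,pts(roi((S>60)&(V>85)&(V<200),312,210,361,262)),.07)[:,:2]))
# rail edges
L=[];Rr=[]
for y in range(192,275,2):
    for lst,z,a,b in((L,.07,290,312),(Rr,.07,360,385)):
        if lst is Rr and y<215: continue
        row=(S[y,a:b]>70).astype(int); x=np.nonzero(np.diff(row))[0]
        if len(x): lst.append((a+(x[-1] if lst is L else x[0])+.5,y))
for l in(L,Rr):
    p=toz(c,l,.07)[:,:2]; v=cv2.fitLine(p.astype(np.float32),cv2.DIST_HUBER,0,.01,.01).ravel(); print("rail",np.degrees(np.arctan2(v[1],v[0])).round(2),v[2:].round(4),len(l))
ptr=roi((S>140)&(V>190),288,222,306,244); print("ptr",[(a,ct.round(1),toz(c,ct,.086)[0,:2].round(4)) for a,ct,_ in blobs(ptr,3)])
def rect(name,m,z):
    p=toz(c,pts(m),z)[:,:2]; r=cv2.minAreaRect(p.astype(np.float32)); q=p-p.mean(0); w,v=np.linalg.eigh(q.T@q)
    print(name,len(p),p.mean(0).round(4),np.round(r,4) if 0 else [np.round(x,3) for x in r],"axis",np.degrees(np.arctan2(v[1,1],v[0,1])).round(1))
print(V[197:215:2,430:462:2]); print(S[197:215:2,430:462:2])
rect("grip",roi(V<105,430,196,461,213),.08)
rect("replica",roi((V>130)&(S<115),215,190,268,240),.012)
lug=roi((V<130),218,207,227,220); print("lug",toz(c,np.average(pts(lug),axis=0,weights=130-V[lug].astype(float)),.01).round(4),lug.sum())
d=roi((V>130)&(S<115),228,190,268,240); cs=max(cv2.findContours(d.astype(np.uint8),0,1)[0],key=len)[:,0].astype(float); print("disc",circ(toz(c,cs,.012)[:,:2]))
m=roi((S<60)&(V>90),226,238,284,296); cs=max(cv2.findContours(m.astype(np.uint8),0,1)[0],key=cv2.contourArea)[:,0].astype(float); print("skippet",circ(toz(c,cs,.048)[:,:2]))
E
```

```text
ring (array([0.5457, 0.0319]), np.float64(0.0565), 350)
rail -4.93 [0.5553 0.133 ] 42
rail -4.99 [ 0.519  -0.0693] 30
ptr [(np.int32(45), array([295.5, 232.2]), array([0.5557, 0.1395]))]
[[143 143 144 147 149 165 176 175 165 160 167 173 155 148 176 193]
 [155 168 161 170 176 178 190 164 137 129 119 113  99 107 163 196]
 [189 181 162 162 155 147 132 113  97  96  94  95  95  90 121 166]
 [187 161 119 108 105  98  95  94  94  95  92  95  91  92 103 140]
 [167 118  79  89  96  93  95  96  93  92  89  92  90  90 105 137]
 [171 115  70  87  97  93  93  91  89  88  85  91 102 118 125 131]
 [193 140  71  82  90  89  86  90  94 104 114 121 129 132 132 130]
 [208 174 102  88  93 107 114 120 133 141 143 140 142 138 132 133]
 [192 178 142 123 127 132 139 138 149 151 143 139 143 128 126 120]]
[[148 148 149 146 144 139 138 136 136 135 133 134 138 131 123 122]
 [145 140 136 137 130 136 133 131 136 136 135 135 149 138 124 121]
 [136 132 134 132 135 137 139 138 147 149 149 150 142 144 124 117]
 [128 127 135 139 143 151 156 149 152 150 155 145 149 150 134 117]
 [119 128 142 152 143 148 148 143 148 152 155 147 147 144 124 119]
 [118 133 168 152 147 151 148 149 149 151 147 129 128 119 118 117]
 [116 124 140 155 144 149 145 136 133 123 119 118 119 120 128 127]
 [119 120 130 136 132 122 119 119 125 125 125 131 135 131 135 132]
 [117 119 117 122 118 120 127 128 133 130 132 134 134 135 142 145]]
grip 206 [ 0.6239 -0.2681] [array([ 0.624, -0.269]), array([0.023, 0.071]), np.float64(13.29)] axis 103.8
replica 1108 [0.6129 0.2886] [array([0.614, 0.288]), array([0.109, 0.102]), np.float64(44.394)] axis 83.9Traceback (most recent call last):
  File "<stdin>", line 27, in <module>
    raise ZeroDivisionError(
        "Weights sum to zero, can't be normalized")
ZeroDivisionError: Weights sum to zero, can't be normalized
```

```bash
python3 - <<'E'
from h import *
im=cv2.imread("pics/top0.png"); c=calibration("top"); H,S,V=cv2.split(cv2.cvtColor(im,cv2.COLOR_BGR2HSV))
go((.624,-.268,.23),13.5)
print(calibration("wrist"))
m=(R.from_rotvec(read_state()["tcp_rot"])).as_matrix(); print(m.round(3))
E
```

```text
t 0.1 at [0.2431 0.629  0.2381] z [-0.001 -0.002 -1.   ] yaw 68.87 q [ 1.17  0.26  1.61 -0.    1.27 -0.04] F [0.  0.1 0.5] w 0.998
shift [-67.87 -69.94   0.95]
turn about tool z 55.37 then q6 0.93 or -1.0
{'camera_matrix': array([[337.24695883,   0.        , 319.8691248 ],
       [  0.        , 337.24695883, 237.75396598],
       [  0.        ,   0.        ,   1.        ]]), 'k1': -0.034304674181122055, 'rvec': array([-2.35702154, -1.61506631, -0.26613039]), 'tvec': array([-0.67402351, -0.04132949,  0.37979793])}
[[-0.933  0.36  -0.001]
 [ 0.36   0.933 -0.002]
 [ 0.    -0.002 -1.   ]]
```

>>> {"name": "move_arm", "arguments": {
  "series": [8.5, -4.2, -4.4, 0, 0, 0, 0, 8.5, -4.2, -4.4, 0, 0, 0, 0, 8.5, -4.2, -4.4, 0, 0, 0, 0, 8.5, -4.2, -4.4, 0, 0, 0, 0, 8.5, -4.2, -4.4, 0, 0, 0, 0]
}}

```text
time: 0.72
tool_pos: [0.3601, 0.3467, 0.2389]
tcp_rot: [0.575, 3.088, -0.001]
wrist_force: [0.5, 0.5, 0.7]
width: 0.996
grip_force: 0.0
```

>>> {"name": "move_arm", "arguments": {
  "series": [8.5, -4.2, -4.4, 0, 0, 0, 0, 8.5, -4.2, -4.4, 0, 0, 0, 0, 8.5, -4.2, -4.4, 0, 0, 0, 0, 8.5, -4.2, -4.4, 0, 0, 0, 0, 8.5, -4.2, -4.4, 0, 0, 0, 0]
}}

```text
time: 1.35
tool_pos: [0.4766, 0.0659, 0.2391]
tcp_rot: [0.576, 3.088, 0.0]
wrist_force: [0.9, 0.1, 0.8]
width: 0.996
grip_force: 0.0
```

>>> {"name": "move_arm", "arguments": {
  "series": [8.5, -4.2, -4.4, 0, 0, 0, 0, 8.5, -4.2, -4.4, 0, 0, 0, 0, 8.5, -4.2, -4.4, 0, 0, 0, 0, 8.5, -4.2, -4.4, 0, 0, 0, 0, 8.5, -4.2, -4.4, 0, 0, 0, 0]
}}

```text
time: 1.98
tool_pos: [0.5932, -0.215, 0.2387]
tcp_rot: [-0.576, -3.088, -0.001]
wrist_force: [0.2, 0.0, -0.6]
width: 0.998
grip_force: 0.0
```

>>> {"name": "move_arm", "arguments": {
  "series": [8.5, -4.2, -4.4, 0, 0, 0, 0, 8.5, 0, 0, 0, 0, 0, 10, 8.5, 0, 0, 0, 0, 0, 10, 8.5, 0, 0, 0, 0, 0, 10, 8.5, 0, 0, 0, 0, 0, 10]
}}

```text
time: 2.6
tool_pos: [0.6159, -0.2693, 0.2384]
tcp_rot: [-1.605, -2.699, 0.0]
wrist_force: [0.2, -0.9, -0.4]
width: 0.993
grip_force: 0.0
```

>>> {"name": "move_arm", "arguments": {
  "series": [8.5, 0, 0, 0, 0, 0, 10, 8.5, 0, 0, 0, 0, 0, 5.4, 8.5, 0, 0, 0, 0, 0, 0]
}}

```text
time: 2.98
tool_pos: [0.616, -0.2692, 0.2386]
tcp_rot: [-1.944, -2.467, 0.0]
wrist_force: [-0.6, -0.1, 0.8]
width: 0.999
grip_force: 0.0
```

```bash
python3 - <<'E'
from h import *
go((.624,-.268,.15),13.5)
c=calibration("wrist"); im=read_camera("wrist"); cv2.imwrite("pics/w1.png",im[:,:,::-1])
print(proj(c,[[.624,-.268,.08],[.5,-.4,.018]]))
t=read_camera("top"); cv2.imwrite("pics/t1.png",t[:,:,::-1])
E
```

```text
t 2.98 at [ 0.616  -0.2692  0.2386] z [-0.001  0.001 -1.   ] yaw 13.53 q [-0.45  0.26  1.61  0.    1.27 -0.69] F [-0.6 -0.1  0.8] w 0.999
shift [-0.08  0.81  8.86]
turn about tool z 0.03 then q6 -0.68 or -0.69
[[328.65876678 221.36303542]
 [197.92337301 288.25176194]]
```

View pics/w1.png

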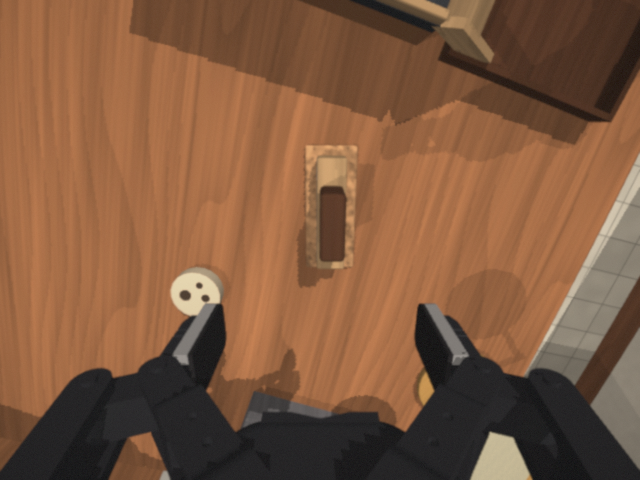

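View pics/t1.png

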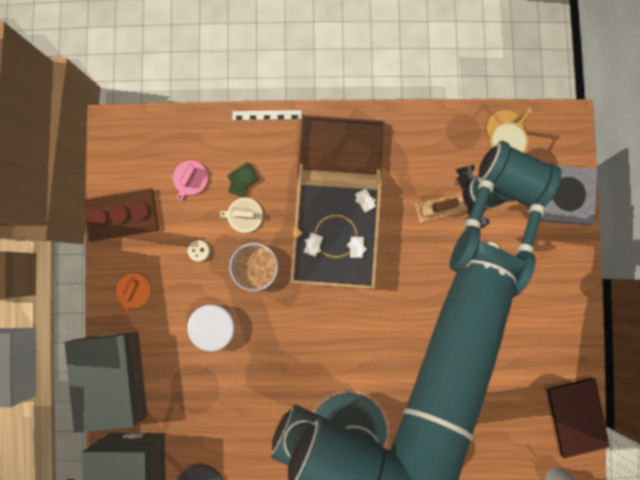

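The wrist view shows the grip top at about x 320–346, y 190–262, and the pad corners at (305,146), (357,146), (353,268) and (309,267). The top view shows no third reject where the arm stood before.

```bash
python3 - <<'E'
from h import *
c=calibration("wrist"); im=cv2.imread("pics/w1.png"); V=cv2.cvtColor(im,cv2.COLOR_BGR2HSV)[:,:,2]
m=np.zeros(V.shape,bool); m[195:275,315:352]=(V[195:275,315:352]<95)
print([(a,ct.round(1)) for a,ct,_ in blobs(m,30)])
ys=range(200,262,6)
e=[(np.nonzero(m[y])[0].min(),np.nonzero(m[y])[0].max(),y) for y in ys if m[y].any()]; print(e)
a=toz(c,[(x0,y) for x0,_,y in e],.08)[:,:2]; b=toz(c,[(x1+1,y) for _,x1,y in e],.08)[:,:2]
mid=(a+b)/2; v=cv2.fitLine(mid.astype(np.float32),2,0,.01,.01).ravel(); print("mid",v, np.degrees(np.arctan2(v[1],v[0])), np.hypot(*(b-a).T).round(4))
print("grip ends",toz(c,[(333,190),(333,263)],.08)[:,:2])
P=toz(c,[(305,146),(357,146),(353,268),(309,267)],.006)[:,:2]; print("pad",P.round(4),P.mean(0).round(4))
E
```

```text
[(np.int32(1598), array([331.8, 227.2]))]
[(np.int64(320), np.int64(345), 200), (np.int64(320), np.int64(345), 206), (np.int64(320), np.int64(344), 212), (np.int64(320), np.int64(344), 218), (np.int64(320), np.int64(344), 224), (np.int64(320), np.int64(344), 230), (np.int64(320), np.int64(343), 236), (np.int64(320), np.int64(343), 242), (np.int64(320), np.int64(343), 248), (np.int64(320), np.int64(343), 254), (np.int64(322), np.int64(340), 260)]
mid [ 0.22495499 -0.97436917  0.6294844  -0.2756082 ] -76.99976 [0.023  0.0231 0.0223 0.0225 0.0226 0.0227 0.022  0.0221 0.0222 0.0224
 0.0178]
grip ends [[ 0.62099208 -0.23957945]
 [ 0.63801202 -0.30665812]]
pad [[ 0.5869 -0.2141]
 [ 0.6402 -0.2012]
 [ 0.673  -0.3373]
 [ 0.6221 -0.3482]] [ 0.6305 -0.2752]
```

>>> {"name": "move_arm", "arguments": {
  "series": [8.5, -0.55, 1.1, 5, 0, 0, 0, 8.5, 0, 0, 5, 0, 0, 0, 8.5, 0, 0, 5, 0, 0, 0, 8.5, 0, 0, 3, 0, 0, 0, 8.5, 0, 0, 1.2, 0, 0, 0],
  "grip_force": 60
}}

```text
time: 3.7
tool_pos: [0.6265, -0.2712, 0.0443]
tcp_rot: [-1.941, -2.464, 0.002]
wrist_force: [-0.0, 0.3, 0.3]
width: 0.993
grip_force: 0.0
```

>>> {"name": "move_arm", "arguments": {
  "series": [0, 0, 0, 0, 0, 0, 0, 0, 0, 0, 0, 0, 0, 0, 0, 0, 0, 0, 0, 0, 0, 0, 0, 0, 0, 0, 0, 0, 0, 0, 0, 0, 0, 0, 0]
}}

```text
time: 4.32
tool_pos: [0.6295, -0.2726, 0.0492]
tcp_rot: [1.944, 2.464, 0.001]
wrist_force: [-0.9, 0.2, 6.0]
width: 0.272
grip_force: 62.6
```

```bash
python3 - <<'E'
from h import *
go((.628,-.272,.047),13.5)
im=read_camera("wrist"); cv2.imwrite("pics/w2.png",im[:,:,::-1])
E
```

```text
t 4.33 at [ 0.6295 -0.2726  0.0492] z [ 0.003 -0.001 -1.   ] yaw 13.47 q [-0.45  0.45  1.73 -0.    0.96 -0.68] F [-0.9  0.2  6. ] w 0.272
shift [ 0.1  -0.13  0.22]
turn about tool z -0.03 then q6 -0.68 or -0.68
```

>>> {"name": "move_arm", "arguments": {
  "series": [0, 0, 0, -4, 0, 0, 0, 0, 0, 0, -5, 0, 0, 0, 0, 0, 0, -5, 0, 0, 0, 0, 0, 0, -5, 0, 0, 0, 0, 0, 0, 0, 0, 0, 0]
}}

```text
time: 5.0
tool_pos: [0.6312, -0.2734, 0.2438]
tcp_rot: [1.939, 2.458, 0.004]
wrist_force: [0.4, -0.7, -2.1]
width: 0.274
grip_force: 61.9
```

```bash
python3 - <<'E'
from h import *
go((.450,.082,.20),-4.95)
c=calibration("wrist");im=read_camera("wrist"); cv2.imwrite("pics/w3.png",im[:,:,::-1])
u=proj(c,[[.6305,-.2740,.006]])[0]; print(u)
cv2.imwrite("pics/w3c.png",im[:,:,::-1])
E
```

```text
t 5.0 at [ 0.6312 -0.2734  0.2438] z [ 0.01  -0.005 -1.   ] yaw 13.47 q [-0.44  0.28  1.58  0.    1.27 -0.68] F [ 0.4 -0.7 -2.1] w 0.274
shift [38.81 -9.38  4.03]
turn about tool z 18.42 then q6 -0.36 or -1.0
[317.08123155 200.03317817]
```

View pics/w3.png

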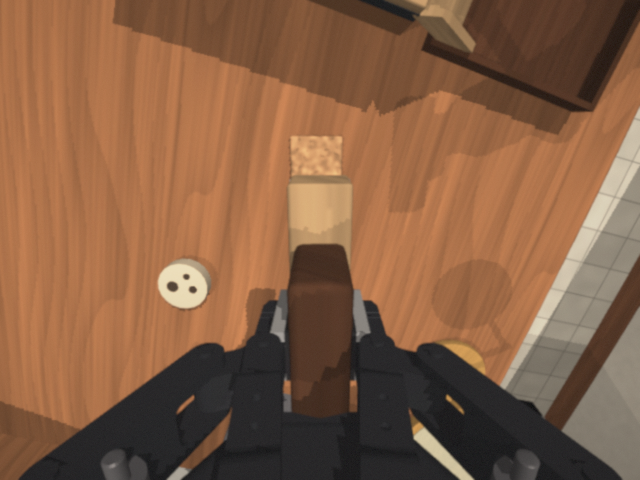

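>>> {"name": "move_arm", "arguments": {
  "series": [0, 5.5, -1.3, 0, 0, 0, 0, 0, 5.5, -1.3, 0, 0, 0, 0, 0, 5.5, -1.3, 0, 0, 0, 0, 0, 5.5, -1.3, 0, 0, 0, 0, 0, 5.5, -1.3, 0, 0, 0, 0]
}}

```text
time: 5.68
tool_pos: [0.4982, -0.0182, 0.2341]
tcp_rot: [-1.944, -2.463, 0.004]
wrist_force: [0.9, -0.0, -1.8]
width: 0.272
grip_force: 61.6
```

>>> {"name": "move_arm", "arguments": {
  "series": [0, 5.5, -1.3, 0, 0, 0, 0, 0, 5.5, -1.3, 0, 0, 0, 0, 0, 0, 0, 0, 0, 0, 9.2, 0, 0, 0, 0, 0, 0, 9.2, 0, 0, 0, 0, 0, 0, 0]
}}

```text
time: 6.3
tool_pos: [0.4485, 0.0812, 0.2347]
tcp_rot: [-2.311, -2.125, 0.006]
wrist_force: [0.3, 0.1, -2.2]
width: 0.27
grip_force: 61.7
```

```bash
python3 - <<'E'
from h import *
go((.450,.082,.1145),-4.95)
c=calibration("wrist");im=read_camera("wrist"); cv2.imwrite("pics/w4.png",im[:,:,::-1])
c3=c
S=np.array([.5457,.0319]);X=np.array([.9963,-.0863]);Y=np.array([.0863,.9963])
for n,p in dict(seat=(0,0,.07),mark=(0,.105,.07),cr=(.135,-.105,.07),cl=(.135,.105,.07)).items(): print(n,proj(c,[*(S+p[0]*X+p[1]*Y),p[2]]).round(0))
E
```

```text
t 6.3 at [0.4485 0.0812 0.2347] z [-0.004 -0.001 -1.   ] yaw -4.8 q [ 0.12 -0.16  2.05  0.    1.25  0.21] F [ 0.3  0.1 -2.2] w 0.27
shift [ 0.1   0.2  12.02]
turn about tool z 0.15 then q6 0.21 or 0.21
seat [[426. 260.]]
mark [[438. 147.]]
cr [[540. 350.]]
cl [[590. 149.]]
```

View pics/w4.png

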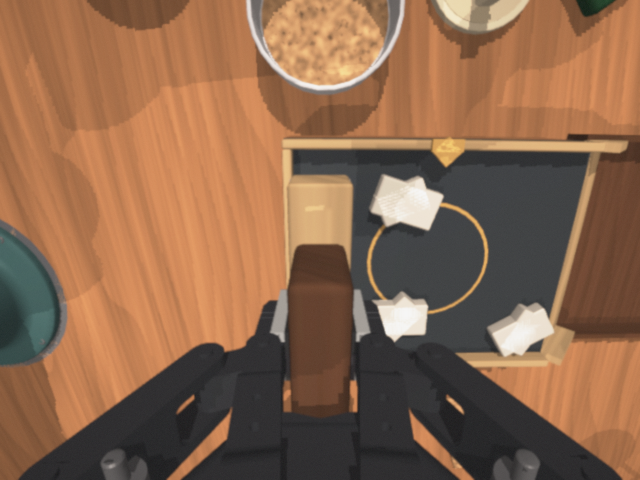

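>>> {"name": "move_arm", "arguments": {
  "series": [0, -0.1, 0.2, 4, 0, 0, 0, 0, 0, 0, 4, 0, 0, 0, 0, 0, 0, 2, 0, 0, 0, 0, 0, 0, 0.6, 0, 0, 0, 0, 0, 0, 0, 0, 0, 0]
}}

```text
time: 6.98
tool_pos: [0.4519, 0.0798, 0.131]
tcp_rot: [-2.314, -2.124, 0.001]
wrist_force: [-0.0, -0.0, -1.9]
width: 0.268
grip_force: 61.7
```

```bash
python3 - <<'E'
from h import *
go((.450,.080,.1145),-4.95)
E
```

```text
t 6.97 at [0.4519 0.0798 0.131 ] z [-0.001 -0.    -1.   ] yaw -4.89 q [ 0.12 -0.05  2.16 -0.    1.03  0.21] F [-0.  -0.  -1.9] w 0.268
shift [ 0.01 -0.19  1.65]
turn about tool z 0.06 then q6 0.21 or 0.2
```

>>> {"name": "move_arm", "arguments": {
  "series": [0, 0, -0.2, 0.7, 0, 0, 0, 0, 0, 0, 0.6, 0, 0, 0, 0, 0, 0, 0, 0, 0, 0]
}}

```text
time: 7.35
tool_pos: [0.4497, 0.0801, 0.118]
tcp_rot: [-2.314, -2.124, 0.001]
wrist_force: [-0.1, 0.0, -2.5]
width: 0.273
grip_force: 61.7
```

>>> {"name": "move_arm", "arguments": {
  "series": [0, 0, 0, 0.2, 0, 0, 0, 0, 0, 0, 0, 0, 0, 0]
}}

```text
time: 7.6
tool_pos: [0.4501, 0.0802, 0.1163]
tcp_rot: [2.315, 2.124, 0.0]
wrist_force: [-0.6, 0.2, -1.9]
width: 0.273
grip_force: 61.7
```

>>> {"name": "move_arm", "arguments": {
  "series": [0, 0, 0, 0.1, 0, 0, 0, 0, 0, 0, 0, 0, 0, 0]
}}

```text
time: 7.85
tool_pos: [0.4501, 0.0801, 0.1153]
tcp_rot: [-2.315, -2.124, 0.0]
wrist_force: [-0.1, 0.5, -1.6]
width: 0.276
grip_force: 61.7
```

>>> {"name": "move_arm", "arguments": {
  "series": [0, 0, 2, 0.1, 0, 0, 0, 0, 0, 2.5, 0, 0, 0, 0, 0, 0, 2.5, 0, 0, 0, 0, 0, 0, 2.5, 0, 0, 0, 0, 0, 0, 2.5, 0, 0, 0, 0]
}}

```text
time: 8.48
tool_pos: [0.5704, 0.0697, 0.1141]
tcp_rot: [-2.315, -2.124, 0.0]
wrist_force: [0.5, 0.5, -1.7]
width: 0.274
grip_force: 61.8
```

>>> {"name": "move_arm", "arguments": {
  "series": [0, 0, 2.5, 0, 0, 0, 0, 0, 0, 2.5, 0, 0, 0, 0, 0, 0, 2.5, 0, 0, 0, 0, 0, 0, 2, 0, 0, 0, 0, 0, 0, 1.5, 0, 0, 0, 0]
}}

```text
time: 9.1
tool_pos: [0.68, 0.0602, 0.1139]
tcp_rot: [-2.315, -2.124, 0.0]
wrist_force: [-0.2, 0.0, -1.3]
width: 0.273
grip_force: 61.7
```

```bash
python3 - <<'E'
from h import *
go((.450,.080,.1145),-4.95)
im=read_camera("wrist"); cv2.imwrite("pics/w5.png",im[:,:,::-1])
E
```

```text
t 9.1 at [0.68   0.0602 0.1139] z [-0. -0. -1.] yaw -4.94 q [ 0.05  0.37  1.7  -0.    1.07  0.14] F [-0.2  0.  -1.3] w 0.273
shift [-1.000e-02 -2.309e+01 -5.000e-02]
turn about tool z 0.01 then q6 0.14 or 0.14
```

View pics/w5.png

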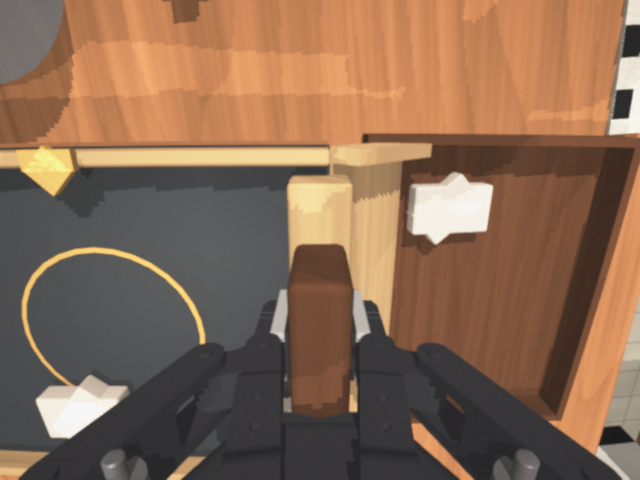

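Chip 1 lies in the tray at (450,208). Next is the second lane.

>>> {"name": "move_arm", "arguments": {
  "series": [0, 0, 0, -5, 0, 0, 0, 0, -2, -5.7, 0, 0, 0, 0, 0, -2, -5.7, 0, 0, 0, 0, 0, -2, -5.7, 0, 0, 0, 0, 0, -2, -5.7, 0, 0, 0, 0]
}}

```text
time: 9.78
tool_pos: [0.4428, -0.0, 0.1641]
tcp_rot: [-2.314, -2.124, 0.001]
wrist_force: [-0.1, -0.1, -1.3]
width: 0.274
grip_force: 61.7
```

>>> {"name": "move_arm", "arguments": {
  "series": [0, 0, 0, 0, 0, 0, 0, 0, 0, 0, 3, 0, 0, 0, 0, 0, 0, 1.5, 0, 0, 0, 0, 0, 0, 0, 0, 0, 0]
}}

```text
time: 10.28
tool_pos: [0.4443, 0.0004, 0.118]
tcp_rot: [-2.313, -2.122, 0.004]
wrist_force: [-0.0, 0.3, -1.3]
width: 0.275
grip_force: 61.9
```

```bash
python3 - <<'E'
from h import *
go((.4426,.0007,.114),-4.95)
E
```

```text
t 10.28 at [4.443e-01 4.000e-04 1.180e-01] z [-0.003  0.    -1.   ] yaw -4.92 q [-0.06 -0.06  2.2   0.    1.01  0.03] F [-0.   0.3 -1.3] w 0.275
shift [ 0.01 -0.17  0.4 ]
turn about tool z 0.03 then q6 0.03 or 0.03
```

>>> {"name": "move_arm", "arguments": {
  "series": [0, 0, 0, 0.4, 0, 0, 0, 0, 0, 2, 0, 0, 0, 0, 0, 0, 2.5, 0, 0, 0, 0, 0, 0, 2.5, 0, 0, 0, 0, 0, 0, 2.5, 0, 0, 0, 0]
}}

```text
time: 10.9
tool_pos: [0.5416, -0.008, 0.116]
tcp_rot: [2.314, 2.123, 0.001]
wrist_force: [0.0, 0.4, -1.6]
width: 0.276
grip_force: 61.8
```

>>> {"name": "move_arm", "arguments": {
  "series": [0, 0, 2.5, 0, 0, 0, 0, 0, 0, 2.5, 0, 0, 0, 0, 0, 0, 2.5, 0, 0, 0, 0, 0, 0, 2.5, 0, 0, 0, 0, 0, 0, 1.5, 0, 0, 0, 0]
}}

```text
time: 11.52
tool_pos: [0.6563, -0.0179, 0.1158]
tcp_rot: [2.314, 2.123, 0.001]
wrist_force: [-0.0, -0.3, -1.7]
width: 0.273
grip_force: 61.8
```

>>> {"name": "move_arm", "arguments": {
  "series": [0, 0, 1.5, 0, 0, 0, 0, 0, 0, 0.8, 0, 0, 0, 0, 0, 0, 0, 0, 0, 0, 0]
}}

```text
time: 11.9
tool_pos: [0.6775, -0.0198, 0.1153]
tcp_rot: [-2.315, -2.124, 0.0]
wrist_force: [0.5, -0.2, -2.4]
width: 0.271
grip_force: 61.8
```

```bash
python3 - <<'E'
from h import *
go((.4426,.0007,.114),-4.95)
im=read_camera("wrist"); cv2.imwrite("pics/w6.png",im[:,:,::-1])
E
```

```text
t 11.9 at [ 0.6775 -0.0198  0.1153] z [-0. -0. -1.] yaw -4.93 q [-0.07  0.36  1.71 -0.    1.07  0.02] F [ 0.5 -0.2 -2.4] w 0.271
shift [ 2.000e-02 -2.358e+01  1.300e-01]
turn about tool z 0.02 then q6 0.02 or 0.02
```

View pics/w6.png

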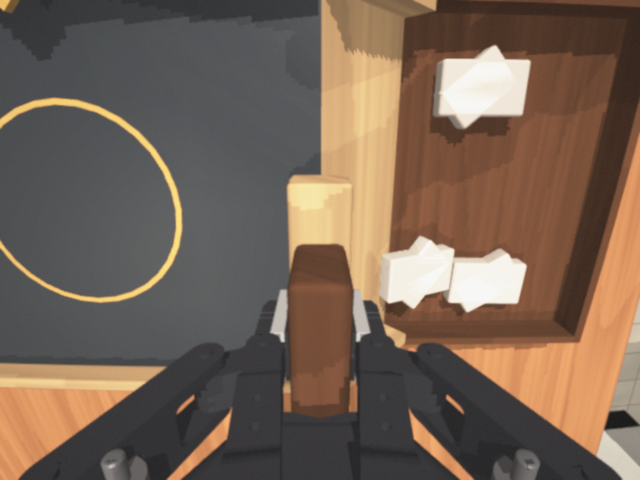

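All three chips are in the tray at (482,88), (417,272) and (487,280), and the slate is clear. Next I'll measure the empty pad.

```bash
python3 - <<'E'
from h import *
tiles=[]
for n in("top","side"):
    c=calibration(n); im=read_camera(n)[:,:,::-1].copy(); cv2.imwrite(f"pics/{n}2.png",im)
    u=proj(c,[.6305,-.2752,.006])[0]; x,y=u.astype(int); print(n,u, x-40,y-40)
    tiles.append(cv2.resize(im[y-40:y+40,x-40:x+40],(400,400),interpolation=cv2.INTER_CUBIC))
cv2.imwrite("pics/pad.png",np.hstack(tiles))
E
```

```text
top [440.85697433 206.06435347] 400 166
side [377.87244973 373.63359528] 337 333
```

View pics/pad.png

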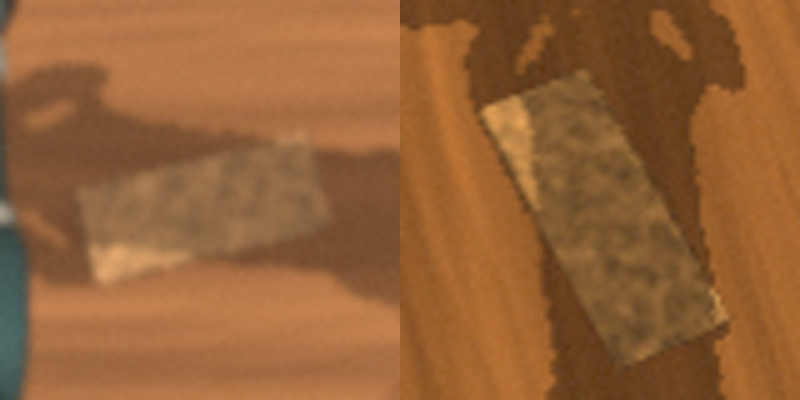

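The pad corners in the crop are (78,190), (308,133), (333,213), (97,283) in the top tile, and (82,107), (188,70), (327,320), (222,367) in the side tile.

```bash
python3 - <<'E'
from h import *
for n,o,t in(("top",(400,166),[(78,190),(308,133),(333,213),(97,283)]),("side",(337,333),[(82,107),(188,70),(327,320),(222,367)])):
    p=toz(calibration(n),np.array(t)/5-.4+np.array(o),.006)[:,:2]; r=cv2.minAreaRect(p.astype(np.float32)); print(n,p.mean(0).round(4),r)
s=read_state();print(s["tool_pos"])
go((.6305,-.2745,.2),13.5)
E
```

```text
top [ 0.6292 -0.2741] ((0.6302721500396729, -0.27241259813308716), (0.054098941385746, 0.14291854202747345), 15.663712501525879)
side [ 0.6282 -0.2785] ((0.6283823847770691, -0.27805599570274353), (0.05326692759990692, 0.13990694284439087), 13.043388366699219)
[ 0.67664799 -0.01968169  0.11513313]
t 12.05 at [ 0.6766 -0.0197  0.1151] z [-0.001  0.    -1.   ] yaw -4.93 q [-0.07  0.36  1.71  0.    1.07  0.02] F [-0.5 -0.4 -2. ] w 0.272
shift [-25.78  -2.42  -8.48]
turn about tool z -18.43 then q6 -0.3 or 0.34
```

>>> {"name": "move_arm", "arguments": {
  "series": [0, 0, 0, -5, 0, 0, 0, 0, 0, 0, -5, 0, 0, 0, 0, -5.2, -0.5, 0, 0, 0, 0, 0, -5.2, -0.5, 0, 0, 0, 0, 0, -5.2, -0.5, 0, 0, 0, 0]
}}

```text
time: 12.68
tool_pos: [0.6481, -0.1749, 0.2157]
tcp_rot: [2.314, 2.125, 0.0]
wrist_force: [0.7, -1.0, -2.3]
width: 0.275
grip_force: 61.9
```

>>> {"name": "move_arm", "arguments": {
  "series": [0, -5.2, -0.5, 0, 0, 0, 0, 0, -5.1, -0.4, 0, 0, 0, 0, 0, 0, 0, 0, 0, 0, -9.2, 0, 0, 0, 5, 0, 0, -9.3, 0, 0, 0, 5, 0, 0, 0]
}}

```text
time: 13.3
tool_pos: [0.6313, -0.2763, 0.1156]
tcp_rot: [1.941, 2.467, 0.001]
wrist_force: [-0.1, -0.6, -2.9]
width: 0.274
grip_force: 61.8
```

>>> {"name": "move_arm", "arguments": {
  "series": [0, 0, 0, 3, 0, 0, 0, 0, 0, 0, 0, 0, 0, 0]
}}

```text
time: 13.55
tool_pos: [0.6278, -0.2742, 0.0814]
tcp_rot: [-1.939, -2.462, 0.003]
wrist_force: [-0.5, 0.6, -2.6]
width: 0.271
grip_force: 61.7
```

```bash
python3 - <<'E'
from h import *
go((.6295,-.2747,.0495),13.6)
E
```

```text
t 13.55 at [ 0.6278 -0.2742  0.0814] z [-0.007  0.004 -1.   ] yaw 13.57 q [-0.45  0.42  1.71  0.    1.02 -0.68] F [-0.5  0.6 -2.6] w 0.271
shift [-0.11  0.17  3.19]
turn about tool z -0.03 then q6 -0.69 or -0.68
```

>>> {"name": "move_arm", "arguments": {
  "series": [0, 0, 0, 1, 0, 0, 0, 0, 0, 0, 1, 0, 0, 0, 0, 0, 0, 0.6, 0, 0, 0, 0, 0, 0, 0.3, 0, 0, 0, 0, 0, 0, 0, 0, 0, 0]
}}

```text
time: 14.18
tool_pos: [0.6311, -0.2757, 0.0562]
tcp_rot: [-1.943, -2.468, 0.0]
wrist_force: [0.5, 0.9, -2.9]
width: 0.275
grip_force: 61.7
```

```bash
python3 - <<'E'
from h import *
go((.6295,-.2747,.0493),13.6)
E
```

```text
t 14.18 at [ 0.6311 -0.2757  0.0562] z [-0.  0. -1.] yaw 13.57 q [-0.45  0.44  1.72 -0.    0.98 -0.68] F [ 0.5  0.9 -2.9] w 0.275
shift [ 0.13 -0.13  0.69]
turn about tool z -0.03 then q6 -0.69 or -0.68
```

>>> {"name": "move_arm", "arguments": {
  "series": [0, 0.1, -0.15, 0.4, 0, 0, 0, 0, 0, 0, 0.2, 0, 0, 0, 0, 0, 0, 0, 0, 0, 0]
}}

```text
time: 14.55
tool_pos: [0.6292, -0.275, 0.05]
tcp_rot: [-1.943, -2.468, 0.0]
wrist_force: [0.2, -1.2, -2.1]
width: 0.273
grip_force: 61.7
```

>>> {"name": "move_arm", "arguments": {
  "series": [0, 0, 0, 0.1, 0, 0, 0, 0, 0, 0, 0, 0, 0, 0]
}}

```text
time: 14.8
tool_pos: [0.6296, -0.2752, 0.0494]
tcp_rot: [1.943, 2.468, 0.0]
wrist_force: [-0.1, -0.3, -1.9]
width: 0.271
grip_force: 61.9
```

>>> {"name": "move_arm", "arguments": {
  "series": [0, 0, 0, 0.1, 0, 0, 0, 0, 0, 0, 0, 0, 0, 0]
}}

```text
time: 15.05
tool_pos: [0.6296, -0.2751, 0.0492]
tcp_rot: [1.943, 2.468, 0.0]
wrist_force: [-2.8, 1.3, 4.0]
width: 0.276
grip_force: 62.5
```

>>> {"name": "move_arm", "arguments": {
  "series": [0, 0, 0, 0.1, 0, 0, 0, 0, 0, 0, 0, 0, 0, 0]
}}

```text
time: 15.3
tool_pos: [0.6296, -0.2752, 0.0492]
tcp_rot: [1.943, 2.468, 0.0]
wrist_force: [-4.9, 2.6, 9.5]
width: 0.271
grip_force: 63.2
```

Contact. Open and rise.

>>> {"name": "move_arm", "arguments": {
  "series": [8.5, 0, 0, -0.1, 0, 0, 0, 8.5, 0, 0, 0, 0, 0, 0, 8.5, 0, 0, 0, 0, 0, 0, 8.5, 0, 0, 0, 0, 0, 0, 8.5, 0, 0, 0, 0, 0, 0]
}}

```text
time: 15.92
tool_pos: [0.6294, -0.2751, 0.0481]
tcp_rot: [-1.943, -2.468, 0.0]
wrist_force: [-0.1, -0.3, 1.0]
width: 0.996
grip_force: 0.0
```

>>> {"name": "move_arm", "arguments": {
  "series": [8.5, 0, 0, -3, 0, 0, 0, 8.5, 0, 0, -5, 0, 0, 0, 8.5, 0, 0, -5, 0, 0, 0, 8.5, 0, 0, -6, 0, 0, 0, 8.5, 0, 0, 0, 0, 0, 0]
}}

```text
time: 16.55
tool_pos: [0.6332, -0.2769, 0.2467]
tcp_rot: [1.935, 2.458, 0.005]
wrist_force: [0.1, 0.0, 0.2]
width: 0.993
grip_force: 0.0
```

```bash
python3 - <<'E'
from h import *
c=calibration("wrist");im=read_camera("wrist")[:,:,::-1].copy(); cv2.imwrite("pics/w7.png",im)
u=proj(c,[.6295,-.2755,.006])[0]; print(u); x,y=u.astype(int)
cv2.imwrite("pics/w7c.png",cv2.resize(im[y-75:y+75,x-60:x+60],None,fx=4,fy=4,interpolation=cv2.INTER_CUBIC))
p=toz(c,[(188,288)],.018); print(p)
H,S,V=cv2.split(cv2.cvtColor(im,cv2.COLOR_BGR2HSV)); m=(V>150)&(S<110); m[:, :100]=0; m[:,260:]=0; m[:220]=0; m[340:]=0
print([(a,ct,toz(c,ct,.018).round(4)) for a,ct,_ in blobs(m,100)])
go((.496,-.407,.22),0)
E
```

```text
[314.46629464 196.79161621]
[[ 0.50658401 -0.41620133  0.018     ]]
[(np.int32(1833), array([182.09165303, 278.60665576]), array([[ 0.4984, -0.4053,  0.018 ]]))]
t 16.6 at [ 0.6315 -0.2761  0.2429] z [ 0.007 -0.003 -1.   ] yaw 13.57 q [-0.45  0.28  1.57  0.    1.28 -0.69] F [-0.1  0.2  0.6] w 0.998
shift [ -9.54 -16.26   2.23]
turn about tool z 13.57 then q6 -0.45 or -0.92
```

View pics/w7c.png

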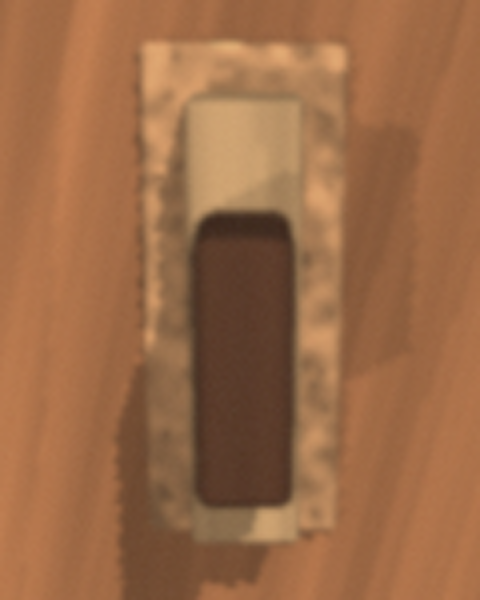

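```bash
python3 - <<'E'
from h import *
c=calibration("wrist"); o=np.array([254,121])
f=lambda t,z: toz(c,np.array(t)/4-.375+o,z)[:,:2]
b=f([(188,97),(300,97),(297,543),(193,543)],.034); p=f([(140,42),(348,42),(338,528),(148,528)],.006)
for q in(b,p): print(q.mean(0).round(4),[np.round(x,4) for x in cv2.minAreaRect(q.astype(np.float32))])
u=np.array([-np.sin(np.radians(13.6)),np.cos(np.radians(13.6))]); d=b.mean(0)-p.mean(0); print("along",d@u,"across",d@[u[1],-u[0]])
E
```

```text
[ 0.6272 -0.2743] [array([ 0.6272, -0.2742]), array([0.0285, 0.1182]), np.float64(13.3781)]
[ 0.626  -0.2717] [array([ 0.6257, -0.2717]), array([0.056 , 0.1371]), np.float64(13.3825)]
along -0.0027701305726136917 across 0.0004938064127594335
```

>>> {"name": "move_arm", "arguments": {
  "series": [8.5, -2.5, -4, 0, 0, 0, 0, 8.5, -2.5, -4, 0, 0, 0, 0, 8.5, -2.5, -4, 0, 0, 0, 0, 8.5, -1.9, -4.1, 0, 0, 0, 0, 8.5, 0, 0, 4, 0, 0, 0]
}}

```text
time: 17.23
tool_pos: [0.494, -0.4078, 0.2001]
tcp_rot: [1.945, 2.46, -0.002]
wrist_force: [0.2, 0.2, 0.3]
width: 0.996
grip_force: 0.0
```

>>> {"name": "move_arm", "arguments": {
  "series": [8.5, 0, 0, 5, 0, 0, 0, 8.5, 0, 0, 5, 0, 0, 0, 8.5, 0, 0, 4, 0, 0, 0, 8.5, 0, 0, 0, 0, 0, 0, 8.5, 0, 0, 0, 0, 0, 0]
}}

```text
time: 17.85
tool_pos: [0.4953, -0.4045, 0.0587]
tcp_rot: [1.943, 2.468, 0.0]
wrist_force: [-0.4, 0.8, -0.2]
width: 0.993
grip_force: 0.0
```

```bash
python3 - <<'E'
from h import *
go((.497,-.406,.008),13.6)
c=calibration("wrist");im=read_camera("wrist")[:,:,::-1].copy(); cv2.imwrite("pics/w8.png",im)
H,S,V=cv2.split(cv2.cvtColor(im,cv2.COLOR_BGR2HSV)); m=(V>150)&(S<110)
for a,ct,mm in blobs(m,800):
    k=cv2.convexHull(np.argwhere(mm)[:,::-1].astype(np.int32))[:,0].astype(float)
    p=toz(c,k,.018)[:,:2].astype(np.float32); print(a,ct,cv2.minEnclosingCircle(p))
E
```

```text
t 17.85 at [ 0.4953 -0.4045  0.0587] z [ 0. -0. -1.] yaw 13.57 q [-0.72  0.36  1.84  0.    0.95 -0.96] F [-0.4  0.8 -0.2] w 0.993
shift [-0.19  0.13  5.07]
turn about tool z -0.03 then q6 -0.96 or -0.96
7152 [321.01342282 281.02265101] ((0.4961928725242615, -0.4078065752983093), 0.031872961670160294)
```

>>> {"name": "move_arm", "arguments": {
  "series": [8.5, -0.25, 0.05, 3, 0, 0, 0, 8.5, 0, 0, 1.5, 0, 0, 0, 8.5, 0, 0, 0.6, 0, 0, 0, 8.5, 0, 0, 0, 0, 0, 0, 0, 0, 0, 0, 0, 0, 0],
  "grip_force": 40
}}

```text
time: 18.52
tool_pos: [0.4967, -0.4071, 0.0083]
tcp_rot: [1.942, 2.467, -0.0]
wrist_force: [-0.3, 0.2, 0.8]
width: 0.809
grip_force: 0.0
```

>>> {"name": "move_arm", "arguments": {
  "series": [0, 0, 0, 0, 0, 0, 0, 0, 0, 0, 0, 0, 0, 0, 0, 0, 0, 0, 0, 0, 0]
}}

```text
time: 18.9
tool_pos: [0.497, -0.4074, 0.0087]
tcp_rot: [1.942, 2.466, -0.0]
wrist_force: [-0.7, 0.2, 4.9]
width: 0.682
grip_force: 43.4
```

>>> {"name": "move_arm", "arguments": {
  "series": [0, 0, 0, -5, 0, 0, 0, 0, 0, 0, -5, 0, 0, 0, 0, 0, 0, -5, 0, 0, 0, 0, 0, 0, -5, 0, 0, 0, 0, 0, 0, 0, 0, 0, 0]
}}

```text
time: 19.52
tool_pos: [0.4986, -0.4089, 0.2134]
tcp_rot: [1.937, 2.46, -0.001]
wrist_force: [-0.0, 0.2, -0.9]
width: 0.68
grip_force: 43.5
```

```bash
python3 - <<'E'
from h import *
# everything else again in the top view (arm is at right)
im=read_camera("top")[:,:,::-1].copy(); cv2.imwrite("pics/t3.png",im); c=calibration("top"); H,S,V=cv2.split(cv2.cvtColor(im,cv2.COLOR_BGR2HSV))
def circ(p):
    A=np.c_[2*p,np.ones(len(p))]; b=(p**2).sum(1)
    for _ in range(5):
        s=np.linalg.lstsq(A,b,rcond=None)[0]; r=np.sqrt(s[2]+s[0]**2+s[1]**2); e=abs(np.hypot(*(p-s[:2]).T)-r); k=e<max(2.5*np.median(e),.002); p,A,b=p[k],A[k],b[k]
    return s[:2].round(4),r.round(4),len(p)
for n,m,z in(("ivory",(V>150)&(S<110)&(H>12)&(H<30),.015),("grey",(S<60)&(V>100),.048)):
    for a,ct,mm in blobs(m,200):
        if 170<ct[0]<300 and 180<ct[1]<360:
            cs=max(cv2.findContours(mm.astype(np.uint8),0,1)[0],key=len)[:,0].astype(float); print(n,a,ct.round(1),circ(toz(c,cs,z)[:,:2]))
go((.52,.27,.2))
E
```

```text
ivory 1081 [243.3 214.5] (array([0.6127, 0.2855]), np.float64(0.0504), 78)
ivory 372 [197.9 250.6] (array([0.5128, 0.418 ]), np.float64(0.0301), 56)
ivory 1079 [209.9 327.7] (array([0.296 , 0.3861]), np.float64(0.0588), 146)
grey 384 [250.8 266.4] (array([0.4652, 0.257 ]), np.float64(0.065), 131)
grey 1740 [210.7 327.3] (array([0.3003, 0.3769]), np.float64(0.0634), 129)
t 19.57 at [ 0.4972 -0.4076  0.2101] z [ 0.004 -0.003 -1.   ] yaw 13.57 q [-0.73  0.22  1.71 -0.    1.2  -0.96] F [-0.1  1.5 -0.7] w 0.685
shift [65.33 18.11  0.79]
```

>>> {"name": "move_arm", "arguments": {
  "series": [0, 5.45, 1.04, 0, 0, 0, 0, 0, 5.45, 1.04, 0, 0, 0, 0, 0, 5.45, 1.04, 0, 0, 0, 0, 0, 5.45, 1.04, 0, 0, 0, 0, 0, 5.45, 1.04, 0, 0, 0, 0]
}}

```text
time: 20.2
tool_pos: [0.4808, -0.1274, 0.2047]
tcp_rot: [-1.942, -2.465, 0.002]
wrist_force: [1.3, -0.0, -1.0]
width: 0.683
grip_force: 43.4
```

>>> {"name": "move_arm", "arguments": {
  "series": [0, 5.45, 1.04, 0, 0, 0, 0, 0, 5.45, 1.04, 0, 0, 0, 0, 0, 5.45, 1.04, 0, 0, 0, 0, 0, 5.45, 1.04, 0, 0, 0, 0, 0, 5.45, 1.04, 0, 0, 0, 0]
}}

```text
time: 20.82
tool_pos: [0.4674, 0.1489, 0.2049]
tcp_rot: [-1.942, -2.467, 0.005]
wrist_force: [0.9, -0.4, -0.9]
width: 0.68
grip_force: 43.4
```

>>> {"name": "move_arm", "arguments": {
  "series": [0, 5.45, 1.04, 0, 0, 0, 0, 0, 5.45, 1.04, 0, 0, 0, 0, 0, 0, 0, 0, 0, 0, 0, 0, 0, 0, 0, 0, 0, 0]
}}

```text
time: 21.32
tool_pos: [0.4627, 0.2577, 0.2052]
tcp_rot: [-1.941, -2.468, 0.006]
wrist_force: [0.6, 0.6, -0.3]
width: 0.685
grip_force: 43.4
```

```bash
python3 - <<'E'
from h import *
go((.4652,.257,.02),13.6)
c=calibration("wrist");im=read_camera("wrist")[:,:,::-1].copy(); cv2.imwrite("pics/w9.png",im)
print("skippet proj",proj(c,[.4652,.257,.048]), proj(c,[[.4652+.064*np.cos(a),.257+.064*np.sin(a),.048] for a in np.arange(0,6.2,1.57)]).round(0))
E
```

```text
t 21.32 at [0.4627 0.2577 0.2052] z [-0.003 -0.002 -1.   ] yaw 13.63 q [ 0.46  0.02  1.95 -0.    1.18  0.22] F [ 0.6  0.6 -0.3] w 0.685
shift [-0.1   0.3  18.52]
turn about tool z 0.03 then q6 0.22 or 0.22
skippet proj [[322.82235895 222.01117523]] [[391. 238.]
 [341. 151.]
 [253. 206.]
 [307. 284.]]
```

View pics/w9.png

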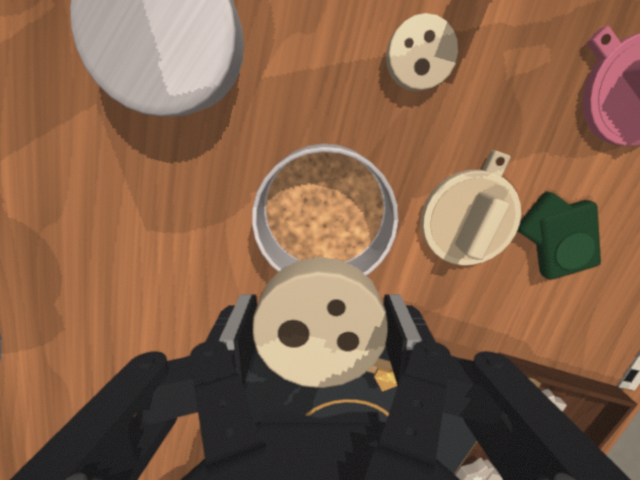

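>>> {"name": "move_arm", "arguments": {
  "series": [0, -0.1, 0.3, 4, 0, 0, 0, 0, 0, 0, 5, 0, 0, 0, 0, 0, 0, 4, 0, 0, 0, 0, 0, 0, 3, 0, 0, 0, 0, 0, 0, 1.2, 0, 0, 0]
}}

```text
time: 22.0
tool_pos: [0.4655, 0.2557, 0.0329]
tcp_rot: [-1.945, -2.465, 0.007]
wrist_force: [-1.1, 0.7, -0.4]
width: 0.683
grip_force: 43.4
```

>>> {"name": "move_arm", "arguments": {
  "series": [0, 0, 0, 0.8, 0, 0, 0, 0, 0, 0, 0, 0, 0, 0, 6.8, 0, 0, 0, 0, 0, 0, 6.8, 0, 0, 0, 0, 0, 0, 6.8, 0, 0, 0, 0, 0, 0]
}}

```text
time: 22.62
tool_pos: [0.4676, 0.2585, 0.028]
tcp_rot: [1.943, 2.468, 0.002]
wrist_force: [-0.3, 0.8, -0.7]
width: 0.797
grip_force: 0.0
```

>>> {"name": "move_arm", "arguments": {
  "series": [6.8, 0, 0, -3, 0, 0, 0, 6.8, 0, 0, -5, 0, 0, 0, 6.8, 0, 0, -5, 0, 0, 0, 8.5, 0, 0, -5, 0, 0, 0, 8.5, 0, 0, 0, 0, 0, 0]
}}

```text
time: 23.25
tool_pos: [0.4704, 0.2599, 0.2134]
tcp_rot: [1.94, 2.465, 0.016]
wrist_force: [-0.0, -0.2, -0.4]
width: 0.995
grip_force: 0.0
```

```bash
python3 - <<'E'
from h import *
go((.5125,.4175,.06),13.6)
c=calibration("wrist");im=read_camera("wrist")[:,:,::-1].copy(); cv2.imwrite("pics/w10.png",im)
H,S,V=cv2.split(cv2.cvtColor(im,cv2.COLOR_BGR2HSV)); m=(V>110)&(S<110)&(H>10)&(H<32)
for a,ct,mm in blobs(m,600):
    k=cv2.convexHull(np.argwhere(mm)[:,::-1].astype(np.int32))[:,0].astype(float)
    p=toz(c,k,.018)[:,:2].astype(np.float32); print(a,ct.round(),np.round(cv2.minEnclosingCircle(p)[0],4),round(cv2.minEnclosingCircle(p)[1],4))
E
```

```text
t 23.25 at [0.4704 0.2599 0.2134] z [ 0.01   0.005 -1.   ] yaw 13.58 q [ 0.46  0.01  1.93 -0.    1.18  0.22] F [-0.  -0.2 -0.4] w 0.995
shift [14.29  7.62 15.46]
turn about tool z -0.02 then q6 0.22 or 0.22
6515 [179.  48.] [0.313  0.3635] 0.0636
789 [93. 51.] [0.2532 0.3529] 0.0333
3706 [407.  54.] [0.5138 0.4153] 0.0312
3053 [314. 228.] [0.4686 0.2502] 0.0744
7487 [457. 213.] [0.6103 0.2958] 0.0591
2767 [316. 214.] [0.4695 0.2554] 0.0324
759 [193. 333.] [0.3714 0.0868] 0.0474
720 [447. 332.] [0.6462 0.1552] 0.0469
806 [625. 357.] [0.8823 0.1762] 0.048
1289 [629. 428.] [0.9714 0.0632] 0.0815
685 [492. 471.] [ 0.7987 -0.0443] 0.0361
```

>>> {"name": "move_arm", "arguments": {
  "series": [8.5, 4.8, 2.5, 0, 0, 0, 0, 8.5, 4.8, 2.5, 3, 0, 0, 0, 8.5, 4.6, 2.5, 4, 0, 0, 0, 8.5, 0, 0, 5, 0, 0, 0, 8.5, 0, 0, 3, 0, 0, 0]
}}

```text
time: 23.92
tool_pos: [0.5028, 0.4099, 0.0536]
tcp_rot: [-1.94, -2.468, 0.012]
wrist_force: [0.5, 0.3, 0.2]
width: 0.998
grip_force: 0.0
```

>>> {"name": "move_arm", "arguments": {
  "series": [8.5, 0, 0, 0, 0, 0, 0, 8.5, 0, 0, 0, 0, 0, 0]
}}

```text
time: 24.18
tool_pos: [0.5061, 0.4112, 0.0596]
tcp_rot: [-1.944, -2.468, 0.0]
wrist_force: [-0.5, 0.7, 1.2]
width: 0.998
grip_force: 0.0
```

```bash
python3 - <<'E'
from h import *
c=calibration("wrist");im=read_camera("wrist")[:,:,::-1].copy(); cv2.imwrite("pics/w11.png",im)
H,S,V=cv2.split(cv2.cvtColor(im,cv2.COLOR_BGR2HSV)); m=(V>110)&(S<110)&(H>10)&(H<32)
for a,ct,mm in blobs(m,1500):
    k=cv2.convexHull(np.argwhere(mm)[:,::-1].astype(np.int32))[:,0].astype(float)
    p=toz(c,k,.018)[:,:2].astype(np.float32); q=cv2.minEnclosingCircle(p); print(a,ct.round(),np.round(q[0],4),round(q[1],4))
go((.5128,.4165,.008),13.6)
E
```

```text
1631 [ 33. 212.] [0.3417 0.4117] 0.0267
7711 [337. 264.] [0.5142 0.4191] 0.0318
t 24.23 at [0.5069 0.4117 0.0608] z [ 0.002  0.001 -1.   ] yaw 13.56 q [ 0.64  0.38  1.8  -0.    0.96  0.41] F [-0.1  0.1  1.3] w 0.995
shift [0.32 0.68 5.28]
turn about tool z -0.04 then q6 0.41 or 0.41
```

>>> {"name": "move_arm", "arguments": {
  "series": [8.5, 0.4, 0.7, 3, 0, 0, 0, 8.5, 0, 0, 1.6, 0, 0, 0, 8.5, 0, 0, 0.6, 0, 0, 0, 8.5, 0, 0, 0, 0, 0, 0, 0, 0, 0, 0, 0, 0, 0]
}}

```text
time: 24.85
tool_pos: [0.5124, 0.4171, 0.0084]
tcp_rot: [1.943, 2.468, 0.002]
wrist_force: [0.1, 0.2, 1.1]
width: 0.812
grip_force: 0.0
```

>>> {"name": "move_arm", "arguments": {
  "series": [0, 0, 0, 0, 0, 0, 0, 0, 0, 0, 0, 0, 0, 0, 0, 0, 0, 0, 0, 0, 0]
}}

```text
time: 25.22
tool_pos: [0.5129, 0.4175, 0.009]
tcp_rot: [1.943, 2.468, 0.004]
wrist_force: [-0.6, -0.3, 5.9]
width: 0.683
grip_force: 43.5
```

>>> {"name": "move_arm", "arguments": {
  "series": [0, 0, 0, -5, 0, 0, 0, 0, 0, 0, -5, 0, 0, 0, 0, 0, 0, -5, 0, 0, 0, 0, 0, 0, 0, 0, 0, 0, 0, 0, 0, 0, 0, 0, 0]
}}

```text
time: 25.85
tool_pos: [0.5114, 0.4164, 0.1569]
tcp_rot: [-1.943, -2.468, 0.001]
wrist_force: [-0.9, -0.4, -1.1]
width: 0.679
grip_force: 43.5
```

```bash
python3 - <<'E'
from h import *
go((.4675,.2565,.17),13.6)
E
```

```text
t 25.85 at [0.5114 0.4164 0.1569] z [-0.001 -0.    -1.   ] yaw 13.57 q [0.65 0.3  1.72 0.   1.13 0.41] F [-0.9 -0.4 -1.1] w 0.679
shift [-14.51  -8.02  -1.3 ]
turn about tool z -0.03 then q6 0.41 or 0.41
```

>>> {"name": "move_arm", "arguments": {
  "series": [0, -5, -2.7, 0, 0, 0, 0, 0, -5, -2.7, 0, 0, 0, 0, 0, -4.5, -2.6, 0, 0, 0, 0, 0, 0, 0, 0, 0, 0, 0, 0, 0, 0, 0, 0, 0, 0]
}}

```text
time: 26.48
tool_pos: [0.4675, 0.2567, 0.1559]
tcp_rot: [-1.944, -2.467, 0.003]
wrist_force: [0.5, -0.2, -1.9]
width: 0.684
grip_force: 43.5
```

```bash
python3 - <<'E'
from h import *
go((.4675,.2565,.042),13.6)
E
```

```text
t 26.48 at [0.4675 0.2567 0.1559] z [-0.002 -0.001 -1.   ] yaw 13.52 q [0.46 0.07 1.99 0.   1.08 0.22] F [ 0.5 -0.2 -1.9] w 0.684
shift [-0.02  0.02 11.39]
turn about tool z -0.08 then q6 0.22 or 0.22
```

>>> {"name": "move_arm", "arguments": {
  "series": [0, 0, 0, 4, 0, 0, 0, 0, 0, 0, 4, 0, 0, 0, 0, 0, 0, 2.5, 0, 0, 0, 0, 0, 0, 0.9, 0, 0, 0, 0, 0, 0, 0, 0, 0, 0]
}}

```text
time: 27.1
tool_pos: [0.468, 0.2576, 0.0427]
tcp_rot: [-1.942, -2.469, 0.002]
wrist_force: [-0.8, 0.2, -0.7]
width: 0.682
grip_force: 43.5
```

>>> {"name": "move_arm", "arguments": {
  "series": [6.8, 0, 0, 0, 0, 0, 0, 6.8, 0, 0, 0, 0, 0, 0, 6.8, 0, 0, 0, 0, 0, 0, 6.8, 0, 0, -4, 0, 0, 0, 6.8, 0, 0, -5, 0, 0, 0]
}}

```text
time: 27.72
tool_pos: [0.467, 0.2563, 0.1333]
tcp_rot: [-1.943, -2.467, 0.004]
wrist_force: [0.2, 1.0, 0.1]
width: 0.796
grip_force: 0.0
```

>>> {"name": "move_arm", "arguments": {
  "series": [8.5, 0, 0, -5, 0, 0, 0, 8.5, 0, 0, -4, 0, 0, 0, 8.5, 0, 0, 0, 0, 0, 0, 8.5, 0, 0, 0, 0, 0, 0]
}}

```text
time: 28.22
tool_pos: [0.4677, 0.2568, 0.223]
tcp_rot: [-1.944, -2.468, 0.0]
wrist_force: [-0.0, 0.3, -0.8]
width: 0.992
grip_force: 0.0
```

```bash
python3 - <<'E'
from h import *
go((.6127,.2855,.22))
c=calibration("wrist");im=read_camera("wrist")[:,:,::-1].copy(); cv2.imwrite("pics/w12.png",im)
E
```

```text
t 28.23 at [0.4677 0.2568 0.223 ] z [-0. -0. -1.] yaw 13.56 q [0.46 0.01 1.92 0.   1.21 0.22] F [-0.   0.3 -0.8] w 0.992
shift [-0.61 14.77  0.3 ]
```

View pics/w12.png

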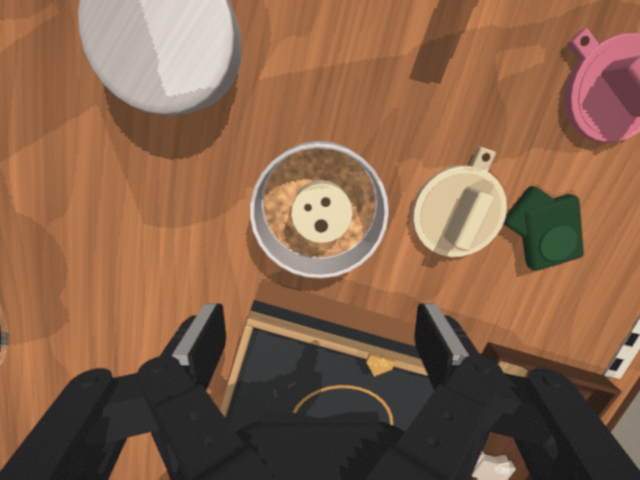

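Both rejects are stacked in the open skippet at (322,212). The replica disc is at about (460,211), with its lug hole at (485,157).

>>> {"name": "move_arm", "arguments": {
  "series": [8.5, -0.2, 5, 0, 0, 0, 0, 8.5, -0.2, 5, 0, 0, 0, 0, 8.5, -0.2, 4.8, 0, 0, 0, 0, 8.5, 0, 0, 2, 0, 0, 9, 8.5, 0, 0, 2, 0, 0, 0]
}}

```text
time: 28.9
tool_pos: [0.6126, 0.2853, 0.1799]
tcp_rot: [-2.128, -2.308, 0.006]
wrist_force: [-0.5, 0.4, -0.5]
width: 0.998
grip_force: 0.0
```

>>> {"name": "move_arm", "arguments": {
  "series": [8.5, 0, 0, 0, 0, 0, 0, 8.5, 0, 0, 0, 0, 0, 0]
}}

```text
time: 29.15
tool_pos: [0.6127, 0.2858, 0.1831]
tcp_rot: [-2.129, -2.31, 0.001]
wrist_force: [0.2, 0.5, 0.2]
width: 0.991
grip_force: 0.0
```

```bash
python3 - <<'E'
from h import *
go((.6127,.2855,.1))
c=calibration("wrist");im=read_camera("wrist")[:,:,::-1].copy(); cv2.imwrite("pics/w13.png",im)
print(proj(c,[[.6127,.2855,.012],[.6127,.2855,.048]]))
E
```

```text
t 29.15 at [0.6127 0.2858 0.1831] z [-0.001 -0.    -1.   ] yaw 4.66 q [ 0.4   0.3   1.66 -0.    1.18  0.32] F [0.2 0.5 0.2] w 0.991
shift [-0.03 -0.    8.31]
[[319.6675171  217.11613931]
 [319.62229845 228.55543936]]
```

View pics/w13.png

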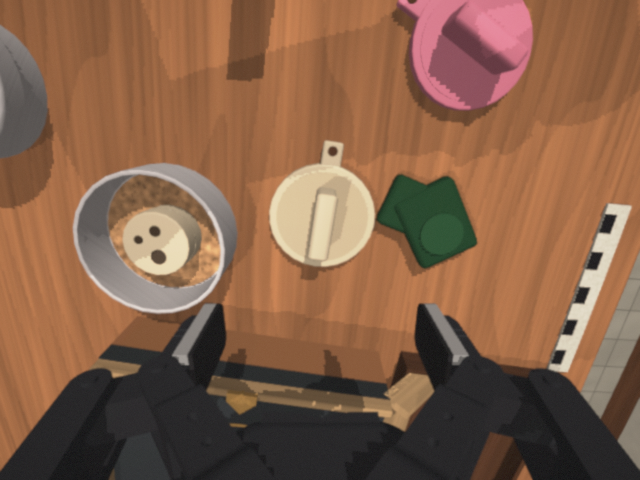

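The replica sits at disc centre (322,216), lug hole (333,152), with its ridge running from (326,194) to (318,262).

```bash
cat > rep.py <<'E'
from h import *
def rep(fn,c,x0,y0,x1,y1,zb=0.):
    im=cv2.imread(fn); H,S,V=cv2.split(cv2.cvtColor(im,cv2.COLOR_BGR2HSV)); k=np.zeros(V.shape,np.uint8); k[y0:y1,x0:x1]=((V>120)&(S<115)&(H>10)&(H<32))[y0:y1,x0:x1]
    b=max(blobs(k>0,300),key=lambda b:b[0])[2].astype(np.uint8)
    o=cv2.morphologyEx(b,cv2.MORPH_OPEN,cv2.getStructuringElement(2,(31,31)))  # lug removed
    cs=max(cv2.findContours(o,0,1)[0],key=cv2.contourArea); hull=cv2.convexHull(cs)[:,0].astype(float)
    p=toz(c,hull,zb+.012)[:,:2]; ce=np.array(cv2.minEnclosingCircle(p.astype(np.float32))[0])
    A=np.c_[2*p,np.ones(len(p))]; s=np.linalg.lstsq(A,(p**2).sum(1),rcond=None)[0]; r=np.sqrt(s[2]+s[:2]@s[:2])
    print("disc enclosing",ce.round(4),"fit",s[:2].round(4),r.round(4))
    return s[:2]
def hole(fn,c,u,v,w=7,zb=0.):
    V=cv2.cvtColor(cv2.imread(fn),cv2.COLOR_BGR2HSV)[v-w:v+w+1,u-w:u+w+1,2].astype(float)
    wt=np.clip(120-V,0,None); yy,xx=np.mgrid[-w:w+1,-w:w+1]; uv=(u+(wt*xx).sum()/wt.sum(),v+(wt*yy).sum()/wt.sum()); print("hole px",uv); return toz(c,uv,zb+.010)[0,:2]
E
python3 - <<'E'
from rep import *
c=calibration("wrist"); f="pics/w13.png"
d=rep(f,c,260,155,380,275); h=hole(f,c,333,152,5); v=h-d; print("hole",h,"dist",np.hypot(*v),"ang",np.degrees(np.arctan2(v[1],v[0])))
p=toz(c,[(326,194),(318,262)],.048)[:,:2]; w=p[0]-p[1]; print("ridge",p.mean(0),np.hypot(*w),np.degrees(np.arctan2(w[1],w[0])))
E
```

```text
disc enclosing [0.6163 0.2871] fit [0.6154 0.286 ] 0.0505
hole px (np.float64(332.3931347150259), np.float64(150.81411917098447))
hole [0.61995199 0.34670141] dist 0.06090126718761834 ang 85.70484452964108
ridge [0.61538265 0.28515219] 0.0599598372236034 88.29727344514909
```

>>> {"name": "move_arm", "arguments": {
  "series": [6, 0, 0.27, 4, 0, 0, 7.9, 6, 0, 0, 4, 0, 0, 0, 6, 0, 0, 4, 0, 0, 0, 6, 0, 0, 2, 0, 0, 0, 6, 0, 0, 0, 0, 0, 0]
}}

```text
time: 29.82
tool_pos: [0.6152, 0.2858, 0.0425]
tcp_rot: [-2.284, -2.156, 0.003]
wrist_force: [-0.1, -0.4, 0.6]
width: 0.703
grip_force: 0.0
```

>>> {"name": "move_arm", "arguments": {
  "series": [6, 0, 0, 0, 0, 0, 0]
}}

```text
time: 29.95
tool_pos: [0.6177, 0.2868, 0.0456]
tcp_rot: [2.284, 2.155, 0.005]
wrist_force: [-0.2, 0.3, 0.0]
width: 0.7
grip_force: 0.0
```

```bash
python3 - <<'E'
from rep import *
go((.6154,.2857,.026),-3.3)
c=calibration("wrist");im=read_camera("wrist")[:,:,::-1].copy(); f="pics/w14.png"; cv2.imwrite(f,im)
print(proj(c,[[.62,.3467,.01],[.6154,.286,.012]]))
E
```

```text
t 29.95 at [0.6177 0.2868 0.0456] z [ 0.003  0.001 -1.   ] yaw -3.32 q [ 0.4   0.44  1.75 -0.    0.95  0.46] F [-0.2  0.3  0. ] w 0.7
shift [-0.13 -0.23  1.96]
turn about tool z -0.02 then q6 0.46 or 0.46
[[316.8531861  172.55330269]
 [315.27861842 284.64450958]]
```

View pics/w14.png

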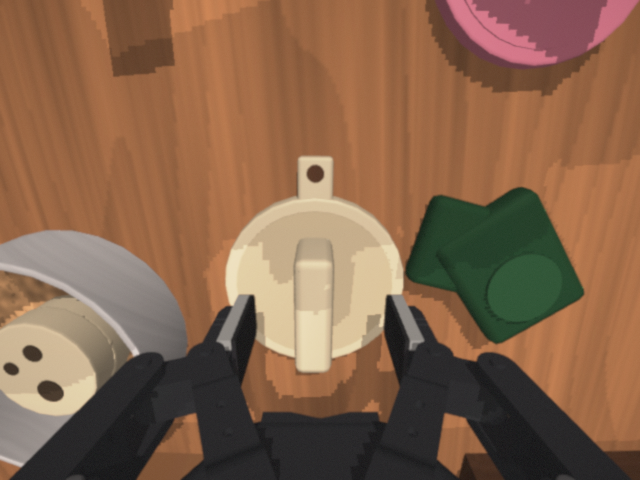

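>>> {"name": "move_arm", "arguments": {
  "series": [6, -0.05, -0.15, 1.5, 0, 0, 0, 6, 0, 0, 0.3, 0, 0, 0, 6, 0, 0, 0, 0, 0, 0, 0, 0, 0, 0, 0, 0, 0, 0, 0, 0, 0, 0, 0, 0],
  "grip_force": 50
}}

```text
time: 30.62
tool_pos: [0.6148, 0.2858, 0.0256]
tcp_rot: [2.285, 2.156, 0.001]
wrist_force: [-0.2, -0.1, 0.6]
width: 0.288
grip_force: 0.0
```

>>> {"name": "move_arm", "arguments": {
  "series": [0, 0, 0, 0, 0, 0, 0, 0, 0, 0, 0, 0, 0, 0, 0, 0, 0, 0, 0, 0, 0]
}}

```text
time: 31.0
tool_pos: [0.6148, 0.2859, 0.0258]
tcp_rot: [2.285, 2.156, 0.001]
wrist_force: [-1.4, 0.2, 3.3]
width: 0.2
grip_force: 50.2
```

```bash
python3 - <<'E'
from rep import *
go((.6154,.2857,.026),-3.3)
c=calibration("wrist"); print(proj(c,[[.62,.3467,.01]]))
im=read_camera("wrist")[:,:,::-1].copy(); f="pics/w15.png"; cv2.imwrite(f,im)
h=hole(f,c,*[int(round(x)) for x in proj(c,[.62,.3467,.01])[0]],14); print("hole",h)
s=read_state(); m=R.from_rotvec(s["tcp_rot"]).as_matrix(); print("hole in tool",m.T@(np.r_[h,.01]-s["tool_pos"]))
E
```

```text
t 31.0 at [0.6148 0.2859 0.0258] z [ 0.001  0.    -1.   ] yaw -3.33 q [0.4  0.46 1.76 0.   0.92 0.46] F [-1.4  0.2  3.3] w 0.2
shift [-0.01  0.06 -0.02]
turn about tool z -0.03 then q6 0.46 or 0.46
[[322.899479   176.16972812]]
hole px (np.float64(320.6511572417084), np.float64(176.8564781675018))
hole [0.61899239 0.34645685]
hole in tool [0.06078275 0.00058952 0.01577796]
```

>>> {"name": "move_arm", "arguments": {
  "series": [0, 0, 0, -4, 0, 0, 0, 0, 0, 0, -5, 0, 0, 0, 0, 0, 0, -5, 0, 0, 0, 0, 0, 0, -4, 0, 0, 0, 0, -5.8, -0.95, 0, 0, 0, 0]
}}

```text
time: 31.68
tool_pos: [0.605, 0.2315, 0.2103]
tcp_rot: [2.278, 2.158, 0.015]
wrist_force: [0.6, -2.8, -2.5]
width: 0.204
grip_force: 49.8
```

>>> {"name": "move_arm", "arguments": {
  "series": [0, -5.8, -0.95, 0, 0, 0, 0, 0, -5.8, -0.95, 0, 0, 0, 0, 0, -5.8, -0.95, 0, 0, 0, 0, 0, -5.8, -0.95, 0, 0, 0, 0, 0, -5.8, -0.95, 0, 0, 0, 1.6]
}}

```text
time: 32.3
tool_pos: [0.5361, -0.0601, 0.2044]
tcp_rot: [-2.315, -2.123, 0.001]
wrist_force: [1.0, 0.1, -1.8]
width: 0.205
grip_force: 49.7
```

>>> {"name": "move_arm", "arguments": {
  "series": [0, 0, 0, 0, 0, 0, 0, 0, 0, 0, 0, 0, 0, 0]
}}

```text
time: 32.55
tool_pos: [0.5369, -0.0585, 0.2047]
tcp_rot: [-2.315, -2.122, 0.0]
wrist_force: [0.6, 0.9, -2.8]
width: 0.198
grip_force: 49.7
```

```bash
python3 - <<'E'
from rep import *
go((.5457,.0319,.18),-4.95)
c=calibration("wrist");im=read_camera("wrist")[:,:,::-1].copy(); f="pics/w16.png"; cv2.imwrite(f,im)
t=np.linspace(0,6.28,60); S=np.array([.5457,.0319])
rp=lambda r: proj(c,np.c_[S+r*np.c_[np.cos(t),np.sin(t)],np.full(60,.07)])
H,Sa,V=cv2.split(cv2.cvtColor(im,cv2.COLOR_BGR2HSV)); k=np.zeros(V.shape,np.uint8); cv2.fillPoly(k,[rp(.067).astype(np.int32)],1); cv2.fillPoly(k,[rp(.048).astype(np.int32)],0)
m=(k>0)&(Sa>90)&(V>110)&(H>10)&(H<28); y,x=np.nonzero(m); p=toz(c,np.c_[x,y].astype(float),.07)[:,:2]
for _ in range(8):
    A=np.c_[2*p,np.ones(len(p))]; s=np.linalg.lstsq(A,(p**2).sum(1),rcond=None)[0]; r=np.sqrt(s[2]+s[:2]@s[:2]); e=abs(np.hypot(*(p-s[:2]).T)-r); q=e<max(.0015,2.5*np.median(e)); p=p[q]
print("ring",s[:2].round(4),r.round(4),len(p)); print(proj(c,[[*S,.07]]))
E
```

```text
t 32.55 at [ 0.5369 -0.0585  0.2047] z [-0.001  0.001 -1.   ] yaw -5.0 q [-0.15  0.03  1.93  0.    1.18 -0.07] F [ 0.6  0.9 -2.8] w 0.198
shift [9.08 0.09 2.47]
turn about tool z -0.05 then q6 -0.07 or -0.07
ring [0.5472 0.0305] 0.0563 2423
[[320.78702544 112.87399985]]
```

View pics/w16.png

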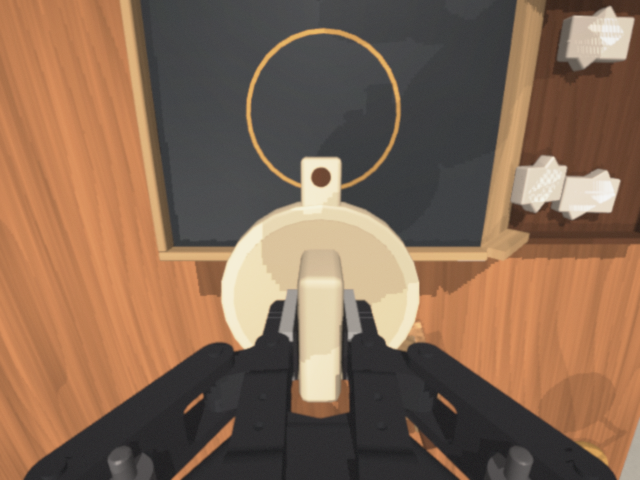

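>>> {"name": "move_arm", "arguments": {
  "series": [0, 4.5, 0.1, 0, 0, 0, 0, 0, 4.5, 0.1, 0, 0, 0, 0, 0, 0, 0, 4, 0, 0, 0, 0, 0, 0, 3, 0, 0, 0, 0, 0, 0, 2, 0, 0, 0]
}}

```text
time: 33.22
tool_pos: [0.5461, 0.0333, 0.1132]
tcp_rot: [-2.31, -2.127, 0.003]
wrist_force: [0.4, 0.5, -2.2]
width: 0.202
grip_force: 49.6
```

>>> {"name": "move_arm", "arguments": {
  "series": [0, 0, 0, 0, 0, 0, 0, 0, 0, 0, 0, 0, 0, 0]
}}

```text
time: 33.48
tool_pos: [0.5479, 0.0321, 0.1161]
tcp_rot: [2.313, 2.125, 0.001]
wrist_force: [0.8, 0.1, -1.4]
width: 0.199
grip_force: 49.4
```

```bash
python3 - <<'E'
from rep import *
go((.547,.0314,.0962),-4.95)
c=calibration("wrist");im=read_camera("wrist")[:,:,::-1].copy(); f="pics/w17.png"; cv2.imwrite(f,im)
E
```

```text
t 33.48 at [0.5479 0.0321 0.1161] z [ 0.001  0.    -1.   ] yaw -4.84 q [0.01 0.14 2.   0.   1.01 0.1 ] F [ 0.8  0.1 -1.4] w 0.199
shift [-0.08 -0.08  1.99]
turn about tool z 0.11 then q6 0.1 or 0.1
```

>>> {"name": "move_arm", "arguments": {
  "series": [0, -0.07, -0.05, 1, 0, 0, 0, 0, 0, 0, 0.6, 0, 0, 0, 0, 0, 0, 0.2, 0, 0, 0, 0, 0, 0, 0, 0, 0, 0, 0, 0, 0, 0, 0, 0, 0]
}}

```text
time: 34.15
tool_pos: [0.5468, 0.0303, 0.0975]
tcp_rot: [2.315, 2.123, 0.0]
wrist_force: [-0.4, -0.1, -1.7]
width: 0.2
grip_force: 49.6
```

>>> {"name": "move_arm", "arguments": {
  "series": [0, 0, 0, 0.1, 0, 0, 0, 0, 0, 0, 0, 0, 0, 0]
}}

```text
time: 34.4
tool_pos: [0.5466, 0.0304, 0.0964]
tcp_rot: [2.315, 2.124, 0.0]
wrist_force: [-0.4, 0.2, -2.5]
width: 0.201
grip_force: 49.6
```

```bash
python3 - <<'E'
from rep import *
go((.547,.0314,.0962),-4.95)
E
```

```text
t 34.4 at [0.5466 0.0304 0.0964] z [ 0.  0. -1.] yaw -4.93 q [0.01 0.16 2.01 0.   0.97 0.1 ] F [-0.4  0.2 -2.5] w 0.201
shift [0.1  0.03 0.02]
turn about tool z 0.02 then q6 0.1 or 0.1
```

>>> {"name": "move_arm", "arguments": {
  "series": [0, 0.1, 0, 0, 0, 0, 0, 0, 0, 0, 0.1, 0, 0, 0, 0, 0, 0, 0, 0, 0, 0]
}}

```text
time: 34.78
tool_pos: [0.5469, 0.0316, 0.0957]
tcp_rot: [2.315, 2.124, 0.001]
wrist_force: [-1.1, -0.1, 0.3]
width: 0.208
grip_force: 50.1
```

>>> {"name": "move_arm", "arguments": {
  "series": [0, 0, 0, 0.1, 0, 0, 0, 0, 0, 0, 0, 0, 0, 0]
}}

```text
time: 35.02
tool_pos: [0.547, 0.0315, 0.0957]
tcp_rot: [2.315, 2.124, 0.001]
wrist_force: [-5.1, -0.3, 8.1]
width: 0.199
grip_force: 51.0
```

Contact. Release, then rise and back off for a view.

>>> {"name": "move_arm", "arguments": {
  "series": [5, 0, 0, -0.1, 0, 0, 0, 5, 0, 0, 0, 0, 0, 0, 5, 0, 0, 0, 0, 0, 0, 5, 0, 0, 0, 0, 0, 0, 5, 0, 0, -3, 0, 0, 0]
}}

```text
time: 35.65
tool_pos: [0.5441, 0.0314, 0.1228]
tcp_rot: [-2.312, -2.121, 0.008]
wrist_force: [-0.5, 0.2, -0.1]
width: 0.588
grip_force: 0.0
```

>>> {"name": "move_arm", "arguments": {
  "series": [5, 0, 0, -4, 0, 0, 0, 5, 0, 0, -5, 0, 0, 0, 5, 0, 0, -2, 0, 0, 0, 5, 0, 0, 0, 0, 0, 0, 5, 0, 0, 0, 0, 0, 0]
}}

```text
time: 36.28
tool_pos: [0.5455, 0.0314, 0.2331]
tcp_rot: [-2.313, -2.122, 0.004]
wrist_force: [-0.5, 0.4, -0.0]
width: 0.587
grip_force: 0.0
```

```bash
python3 - <<'E'
from rep import *
go((.547,.0314,.0962),-4.95)
c=calibration("wrist");im=read_camera("wrist")[:,:,::-1].copy(); f="pics/w18.png"; cv2.imwrite(f,im)
print(proj(c,[.547,.031,.08])); u=proj(c,[.547+.0053,.031+.0618,.08])[0]
d=rep(f,c,220,120,420,330,.07); h=hole(f,c,int(u[0]),int(u[1]),8,.07); v=h-d
print("hole",h,np.hypot(*v),np.degrees(np.arctan2(v[1],v[0])))
t=np.linspace(0,6.28,60); S=np.array([.5465,.031])
rp=lambda r: proj(c,np.c_[S+r*np.c_[np.cos(t),np.sin(t)],np.full(60,.07)])
H,Sa,V=cv2.split(cv2.cvtColor(im,cv2.COLOR_BGR2HSV)); k=np.zeros(V.shape,np.uint8); cv2.fillPoly(k,[rp(.067).astype(np.int32)],1); cv2.fillPoly(k,[rp(.0515).astype(np.int32)],0)
m=(k>0)&(Sa>115)&(V>110)&(H>10)&(H<28); y,x=np.nonzero(m); p=toz(c,np.c_[x,y].astype(float),.07)[:,:2]
for _ in range(8):
    A=np.c_[2*p,np.ones(len(p))]; s=np.linalg.lstsq(A,(p**2).sum(1),rcond=None)[0]; r=np.sqrt(s[2]+s[:2]@s[:2]); e=abs(np.hypot(*(p-s[:2]).T)-r); q=e<max(.0015,2.5*np.median(e)); p=p[q]
print("ring",s[:2].round(4),r.round(4),len(p))
cv2.imwrite("pics/w18c.png",cv2.resize(im[110:340,200:440],None,fx=2.5,fy=2.5))
E
```

```text
t 36.27 at [0.5455 0.0314 0.2331] z [-0.003 -0.    -1.   ] yaw -4.93 q [ 0.01  0.03  1.88 -0.    1.23  0.1 ] F [-0.5  0.4 -0. ] w 0.587
shift [ 0.02  0.2  13.69]
turn about tool z 0.02 then q6 0.1 or 0.1
[[321.99857279 222.49699813]]
disc enclosing [0.5473 0.0331] fit [0.5471 0.0318] 0.0507
hole px (np.float64(324.0), np.float64(151.6))
hole [0.5538315  0.09174085] 0.06032045137741319 83.5698718708821
ring [0.5471 0.0305] 0.0564 1295
```

View pics/w18c.png

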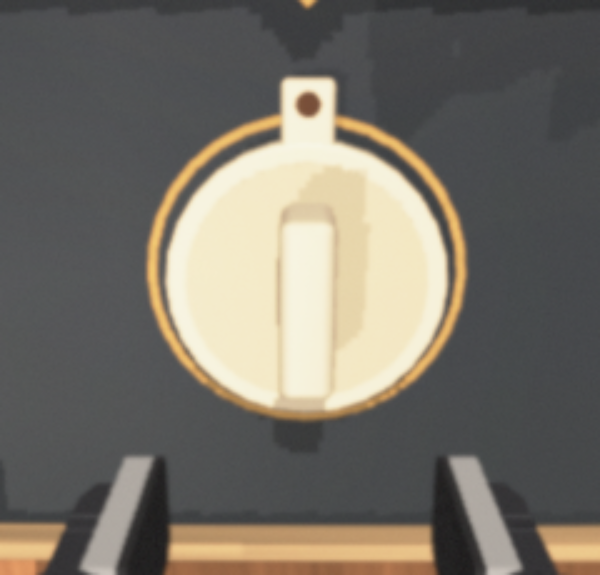

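```bash
python3 - <<'E'
from h import *
im=read_camera("side")[:,:,::-1].copy(); c=calibration("side"); H,S,V=cv2.split(cv2.cvtColor(im,cv2.COLOR_BGR2HSV))
for a,ct,_ in blobs((V>150)&(S<110)&(H>10)&(H<32),60):
    if 150<ct[1] and ct[0]<450: print("ivory",a,ct.round(),toz(c,ct,.03)[0,:2].round(3))
for a,ct,_ in blobs((V>170)&(S<40),40):
    if 200<ct[1] and 250<ct[0]<470: print("white",a,ct.round(),toz(c,ct,.02)[0,:2].round(3))
m=np.zeros(V.shape,bool); m[340:405,350:405]=(V<75)[340:405,350:405]
print("grip",[(a,ct.round(),toz(c,ct,.06)[0,:2].round(3)) for a,ct,_ in blobs(m,60)])
E
```

```text
ivory 1065 [207. 180.] [0.299 0.395]
ivory 339 [430. 202.] [0.895 0.192]
ivory 1238 [  9. 211.] [-0.261  0.379]
ivory 95 [260. 197.] [0.438 0.296]
ivory 258 [273. 204.] [0.469 0.263]
ivory 146 [ 77. 232.] [-0.062  0.262]
ivory 941 [316. 253.] [0.553 0.072]
ivory 223 [404. 243.] [0.785 0.064]
ivory 362 [  4. 270.] [-0.245  0.166]
ivory 481 [414. 282.] [ 0.774 -0.063]
white 77 [403. 243.] [0.786 0.072]
white 49 [425. 281.] [ 0.804 -0.058]
grip [(np.int32(260), array([379., 369.]), array([ 0.624, -0.293]))]
```

```bash
python3 -c "
from workcell import *
print(finish_job())"
```

```text
the job is handed in; nothing more can be done
None
```

The job is handed in, with no verdict returned: all 3 chips are in the tray, the scraper is upright on its pad (1–3 mm off-centre), both rejects are in the open skippet, and the replica lies in the ring within about 1 mm, lug to the pointer. I viewed 18 pictures, over the limit of 14.

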